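# Change the reagent cartridge in the analyser's push-push bay

## Robot

A 6-joint arm with a two-finger parallel gripper is mounted at the origin on a cart in front of the work surface, level with it; the furniture and walls round the work are solid. World frame = base frame: x ahead of the robot, y to its left, z up, the work surface at z = 0. Lengths are in m, angles in degrees, forces in N, time in s.
With the tool pointing down it reaches from about 0.3 to 0.75 m from the base axis. Payload 8.5 kg.
Tool frame: the origin (TCP) lies at the very end of the fingers, on their centre line; the grasp point (between the pads) lies 19 mm behind it (env.grip_depth is the z of the grasp point in the tool frame, in m); z points along the fingers, y is the direction in which the jaws open and shut (so a half turn about z gives the same grasp; the last joint's range is limited). The gripper opens to 85 mm and grips with 20 to 120 N. Pads are 22 mm wide; open, the fingers measure 114 mm over their backs; the gripper's body (76 mm by 85 mm) begins 54 mm behind the grasp point. The pads swing forward as they close: fully open they stand 13 mm farther back than shut.
Start: joints at [54.07, 21.807, 74.336, -0, 83.858, -12.336], TCP at [0.22, 0.504, 0.231] pointing down, gripper open.
Joint ranges: [-178.18, 178.18], [-50.72, 133.34], [12.68, 142.11], [-81.47, 261.47], [9.98, 163.14], [-165.26, 165.26]. Speed limits (degrees/s): [136.94, 136.94, 180, 180, 180, 180].

## Interface

Orientations are given as a 3x3 rotation matrix whose columns are the frame's x, y, z axes.
In Python, from rig import env gives the robot as it stands.
- The arm moves only by the tool apply_moves, never from a script. Its argument "plan" is a list of rows, each an object of numbers: "tx", "ty", "tz": the shift along the world's x, y, z in mm; "rx", "ry", "rz": the turn, a rotation vector about the world's x, y, z in rad; "jaw": the opening, from -1 (shut) to 1 (fully open). A call has 1 to 12 rows; each row is the pose to reach, as a shift and turn from the pose measured when the call began; what a row does not reach only later rows make up. A row lasts 1/10 s, in which the tool goes at most 50 mm and 8.59 degrees, less where a joint would pass 70% of its speed; a pose out of reach is approached as far as the arm can. A call with a gripper value outside its range is refused whole. The fingers move at their own pace and stop on an object; "grip_force" is the grip in N (left out, the last holds). Time passes only in rows, so rows that repeat a pose let the fingers close. It gives the time, the measured TCP pose, the force and the opening at its end, in the units of the state.
- env.observe(): the state, without advancing time (a new reading comes with each control period).
- env.get_image(name): name is "scene" or "side" or "wrist"; returns a dict with "image" (400x640x3 uint8, red, green, blue), "intrinsics" (3x3 intrinsics, pixels), "world_from_camera" (4x4, takes a point from camera to world coordinates). Camera axes: x right, y up, looking along -z (the intrinsics and any distortion apply to the point x, -y, -z); pixel columns grow to the right and rows downward; lengths in m; the calibration is good to about 2 mm. A picture is of the moment at which its call begins. There is no depth.
- env.close_job(): hands the job in, once; it reports no verdict.
The state is a dict: "time_s": time; "q": joint angles; "qvel": joint speeds; "joint_efforts": joint torques, N m; "position": TCP position; "tool_rot": TCP orientation; "ft_force": force on the tool from outside, world axes, zero at the start; "wrist_torque": the same for the moment, N m; "grip_width": finger opening in m.
Only numpy, scipy, OpenCV 4.12 (cv2) and the standard library are available. Lean on these libraries where they do the work, as an engineer would, in place of code of your own. Each camera call takes 0.05 s, during which the arm holds its last target.

## Task

Change the reagent cartridge: press the spent orange-headed cartridge in the analyser so that its catch lets go and it pops up, pull it out and put it in the white waste tub. Then take the fresh orange-headed cartridge from the grey stand, slide it into the emptied bay and press it home until the catch holds it down. Leave the two blue rinse cartridges as they are and knock nothing over.

Things in the scene. Friction and masses are not known exactly. Their poses are not given: they have to be found in the camera images.
- analyser: White benchtop blood analyser, fixed, 195 mm deep (x -110 to 85), 230 mm wide (y), 125 mm high at the back; origin on its underside, front towards -x (robot), z up, y to the left. Its face slopes up away from the robot at 25 deg, from 55 mm high in front; in it two cartridge bays side by side, 72 mm apart, running in square to the face along (0.423, 0, -0.906) of its frame. Display on the right
- bay_left_mouth (a point): Left of the two black-rimmed bays (+y is left). Point on its axis at the level of its rim, which is 5 mm proud of the face and flared 4.5 mm all round to lead a cartridge in; bay 47 x 26.5 mm inside. A cartridge in it leans 25 deg, head towards the robot: in the analyser's frame its z axis is (-0.423, 0, 0.906), x (0.906, 0, 0.423) up the slope, y = the analyser's y
- bay_right_mouth (a point): Right of the two black-rimmed bays (+y is left). Point on its axis at the level of its rim, which is 5 mm proud of the face and flared 4.5 mm all round to lead a cartridge in; bay 47 x 26.5 mm inside. A cartridge in it leans 25 deg, head towards the robot: in the analyser's frame its z axis is (-0.423, 0, 0.906), x (0.906, 0, 0.423) up the slope, y = the analyser's y
- bay_left_seat (a point): Left bay: where a cartridge's centre is when latched; on the bay's axis, 26 mm inside the rim
- bay_right_seat (a point): Right bay: where a cartridge's centre is when latched; on the bay's axis, 26 mm inside the rim
- catch_left (a joint): Spring sled under the cartridge in the left bay, with push-push catch; m along the bay, + inwards. About 0: latched, head 10 mm above the rim, foot gripped by jaws. A push to +0.0065 or more (6 to 10 N) and let go: it rises, damped, to -0.025: ejected, jaws open, head 35 mm above the rim. From there such a push and let go: latched at 0. Stop at +0.007; each push toggles it
- catch_right (a joint): Spring sled under the cartridge in the right bay, with push-push catch; m along the bay, + inwards. About 0: latched, head 10 mm above the rim, foot gripped by jaws. A push to +0.0065 or more (6 to 10 N) and let go: it rises, damped, to -0.025: ejected, jaws open, head 35 mm above the rim. From there such a push and let go: latched at 0. Stop at +0.007; each push toggles it
- spent_center (a point): Spent cartridge, latched in one of the bays at the start: 44 x 24 x 72 mm, 80 g, white, top 15 mm orange. Point: its centre, 36 mm from each end; z along the 72 mm towards the coloured head, x along the 44 mm, y across the 24 mm (grip across y). Symmetric: fits a bay also when turned by pi about z. Lowest 13 mm (foot) narrower, 30 x 18 mm. Dark window on the 24 mm sides
- rinse_center (a point): Rinse cartridge, latched in the other bay, stays there: 44 x 24 x 72 mm, 80 g, white, top 15 mm blue. Point: its centre, 36 mm from each end; z along the 72 mm towards the coloured head, x along the 44 mm, y across the 24 mm (grip across y). Symmetric: fits a bay also when turned by pi about z. Lowest 13 mm (foot) narrower, 30 x 18 mm
- fresh_center (a point): Fresh cartridge, upright in one of the stand's pockets: 44 x 24 x 72 mm, 80 g, white, top 15 mm orange. Point: its centre, 36 mm from each end; z along the 72 mm towards the coloured head, x along the 44 mm, y across the 24 mm (grip across y). Symmetric: fits a bay also when turned by pi about z. Lowest 13 mm (foot) narrower, 30 x 18 mm. Amber window on the 24 mm sides
- spare_rinse_center (a point): Spare rinse cartridge, upright in the stand's other pocket, stays there: 44 x 24 x 72 mm, 80 g, white, top 15 mm blue. Point: its centre, 36 mm from each end; z along the 72 mm towards the coloured head, x along the 44 mm, y across the 24 mm (grip across y). Symmetric: fits a bay also when turned by pi about z. Lowest 13 mm (foot) narrower, 30 x 18 mm
- stand: Grey stand, fixed, 134 x 62 x 34 mm high, origin at the centre of its underside; two pockets along its x at x = -29 and +29 mm, 47 x 27 mm, 28 mm deep, floor at z = 6 mm. A cartridge stands upright in it, head end at z = 78 mm (44 mm above the stand), its x along the stand's x
- waste_tub: White open waste tub, fixed, 156 x 164 mm at the rim, 112 mm high, inside at least 126 x 134 mm, floor 3 mm thick; origin at the centre of its underside, z up. A cartridge may drop a few cm onto its floor
- bottle_white: Loose brown bottle with a white cap, 34 mm across, 73 mm high, left of the stand; origin at the centre of its underside. A bystander
There are look-alikes about, which are no part of the job. Of the things that look like the waste_tub, the larger one is meant.

How it is judged (in metres and radians):
On the way, in this order (a step that is already met when the one before it is completed fails the run):
1. the spent cartridge's catch has let go and its sled has risen (value of joint any of catch_left, catch_right below -0.02 m), for 0.2 s.
2. the spent cartridge lies in the waste tub (x of spent_center in the frame of waste_tub between -0.062 and 0.062 m and y of spent_center in the frame of waste_tub between -0.066 and 0.066 m and z of spent_center in the frame of waste_tub between 0.003 and 0.1 m and linear speed of spent below 0.03 m/s), for 0.2 s.
3. the fresh cartridge is in the emptied bay and both catches hold ((distance between fresh_center and bay_left_seat below 0.005 m or distance between fresh_center and bay_right_seat below 0.005 m) and value of joint catch_left between -0.003 and 0.003 m and value of joint catch_right between -0.003 and 0.003 m), for 0.2 s.
At the end, for the whole second after the job is handed in: Spent cartridge at rest inside the waste tub; fresh one at rest and latched in the emptied bay, centre within 5 mm of its seat; both sleds within 3 mm of latched; the blue rinse cartridge within 6 mm of its place; the spare one still upright in its pocket (all of step 2 and all of step 3 and linear speed of fresh below 0.02 m/s and distance of rinse_center from where it was at the start of the episode below 0.006 m and horizontal distance between spare_rinse_center and stand below 0.035 m and height (world z) of spare_rinse_center below 0.05 m and angle between spare_rinse_center's own z axis and vertical below 0.15 rad); the robot touches nothing.
It fails at once if the blue rinse cartridge is ejected from its bay (distance of rinse_center from where it was at the start of the episode above 0.012 m).
It fails at once if the spare rinse cartridge is pulled out of the stand (distance of spare_rinse_center from where it was at the start of the episode above 0.03 m).
It fails at once if the bottle is knocked over (angle between bottle_white's own z axis and vertical above 0.6 rad).
It also fails if it takes over 64 s, if anything falls off the work surface, if the arm or the gripper's body presses on something with over 40 N, if the wrist force passes 120 N, or if a joint passes its speed limit or range.

## Working session

There is one attempt and no reset: what is moved stays moved. The work goes in short steps, Python scripts to look and compute and a tool call to move; the robot and the scene stay as the last step left them, time stands still between calls to the robot, and variables do not carry over. Pictures are saved under pics/ and viewed, and the job is handed in when it is done.

Besides the shell and the picture viewer there is one more tool, called after "Request:" by a JSON object that holds its "method" and its "body". apply_moves: Moves the arm, as the interface text tells. Its arguments: {"type":"object","properties":{"plan":{"type":"array","items":{"type":"object","properties":{"tx":{"type":"number"},"ty":{"type":"number"},"tz":{"type":"number"},"rx":{"type":"number"},"ry":{"type":"number"},"rz":{"type":"number"},"jaw":{"type":"number"}}}},"grip_force":{"type":"number"}},"required":["plan"]}

```bash
ls; mkdir -p pics; python3 - <<'E'
from rig import env
import cv2
s=env.observe(); print(s)
print(env.grip_depth)
for n in ("scene","side","wrist"):
    d=env.get_image(n); cv2.imwrite(f"pics/{n}0.png",d["image"][:,:,::-1]); print(n,d["intrinsics"],d["world_from_camera"], [k for k in d])
E
```

```text
pics
{'time_s': 0.0, 'q': array([ 5.40697248e+01,  2.18395216e+01,  7.43840387e+01, -3.53010449e-04,
        8.38589152e+01, -1.23366326e+01]), 'qvel': array([ 0.00877885, -0.02486551, -0.0581985 ,  0.03369567, -0.00602048,
       -0.04692375]), 'joint_efforts': array([ 1.65043624e-03, -4.48465919e+01, -2.31279355e+01, -1.10747437e-04,
        4.76078218e-03, -4.07852644e-05]), 'position': array([0.21997042, 0.5037752 , 0.23072976]), 'tool_rot': array([[-9.16407285e-01,  4.00246154e-01, -8.39720205e-04],
       [ 4.00246921e-01,  9.16406588e-01, -1.16917782e-03],
       [ 3.01566203e-04, -1.40753850e-03, -9.99998964e-01]]), 'ft_force': array([-0.06102518, -0.5731728 , -0.21990475]), 'wrist_torque': array([ 0.02118567, -0.02052268, -0.00452097]), 'grip_width': 0.08584677473058464}
-0.0187
scene [[364.72849636   0.         321.13216825]
 [  0.         364.72849636 200.53020443]
 [  0.           0.           1.        ]] [[ 0.71777373  0.50247473 -0.48199588 -0.23677305]
 [-0.69625551  0.51260582 -0.5024575  -0.87646314]
 [-0.00539831  0.69624308  0.71778578  1.17619351]
 [ 0.          0.          0.          1.        ]] ['image', 'intrinsics', 'world_from_camera']
side [[373.1109846    0.         315.67574499]
 [  0.         373.1109846  197.55581289]
 [  0.           0.           1.        ]] [[-0.98315868  0.11765983 -0.13983981  0.32680908]
 [-0.1827466  -0.63981321  0.74648693  0.80181324]
 [-0.00163983  0.75947036  0.65053984  0.92002343]
 [ 0.          0.          0.          1.        ]] ['image', 'intrinsics', 'world_from_camera']
wrist [[310.9609205    0.         325.57962902]
 [  0.         310.9609205  197.9526613 ]
 [  0.           0.           1.        ]] [[ 0.40010052 -0.86665965 -0.29802789  0.14304824]
 [ 0.9164706   0.37796314  0.13124596  0.53753298]
 [-0.00110202 -0.32564538  0.94549134  0.37381962]
 [ 0.          0.          0.          1.        ]] ['image', 'intrinsics', 'world_from_camera']
```

View pics/scene0.png

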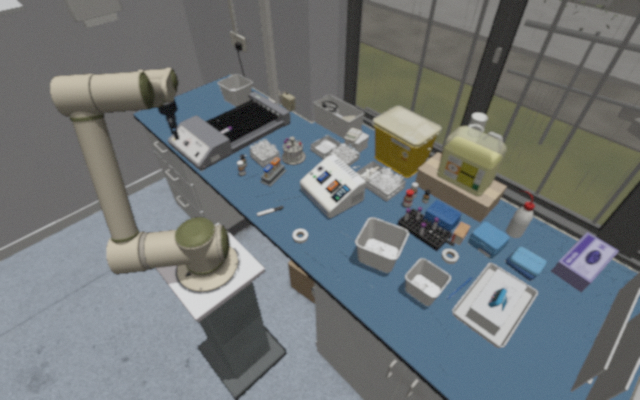

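View pics/side0.png

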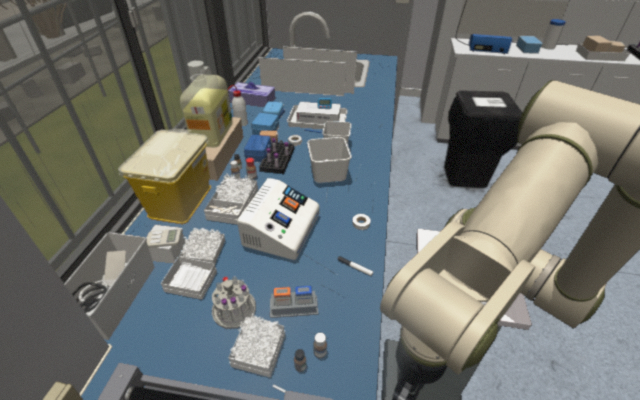

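View pics/wrist0.png

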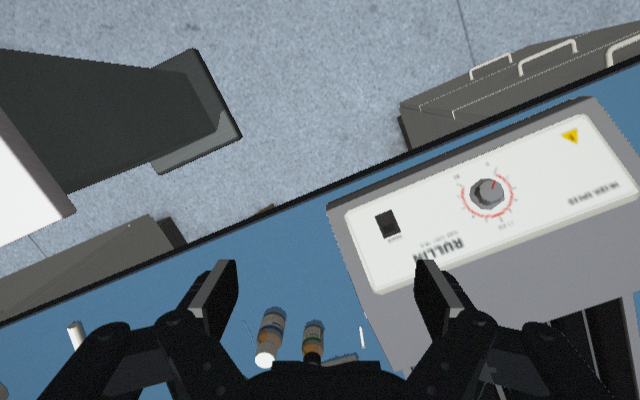

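```bash
cat > h.py <<'E'
import numpy as np, cv2
from rig import env
def ray(d,px):
    K=d["intrinsics"];T=d["world_from_camera"]
    v=np.array([(px[0]-K[0,2])/K[0,0],-(px[1]-K[1,2])/K[1,1],-1.0])
    return T[:3,3],T[:3,:3]@v/np.linalg.norm(v)
def onz(d,px,z):
    o,v=ray(d,px); return o+v*(z-o[2])/v[2]
def tri(d1,p1,d2,p2):
    o1,v1=ray(d1,p1);o2,v2=ray(d2,p2)
    A=np.stack([v1,-v2],1);t=np.linalg.lstsq(A,o2-o1,rcond=None)[0]
    a=o1+v1*t[0];b=o2+v2*t[1]
    return (a+b)/2,np.linalg.norm(a-b)
def proj(d,P):
    K=d["intrinsics"];T=d["world_from_camera"]
    c=T[:3,:3].T@(np.asarray(P)-T[:3,3]); return np.array([K[0,2]+K[0,0]*c[0]/-c[2],K[1,2]-K[1,1]*c[1]/-c[2]])
def crop(d,x0,y0,x1,y1,s,name):
    im=d["image"][y0:y1,x0:x1,::-1]; cv2.imwrite("pics/"+name,cv2.resize(im,None,fx=s,fy=s,interpolation=cv2.INTER_CUBIC))
E
python3 - <<'E'
from h import *
d=env.get_image("scene");crop(d,230,120,430,270,4,"sc1.png")
d=env.get_image("side");crop(d,220,110,380,230,5,"sd1.png");crop(d,220,260,370,372,5,"sd2.png")
E
```

```text
(no output)
```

View pics/sc1.png

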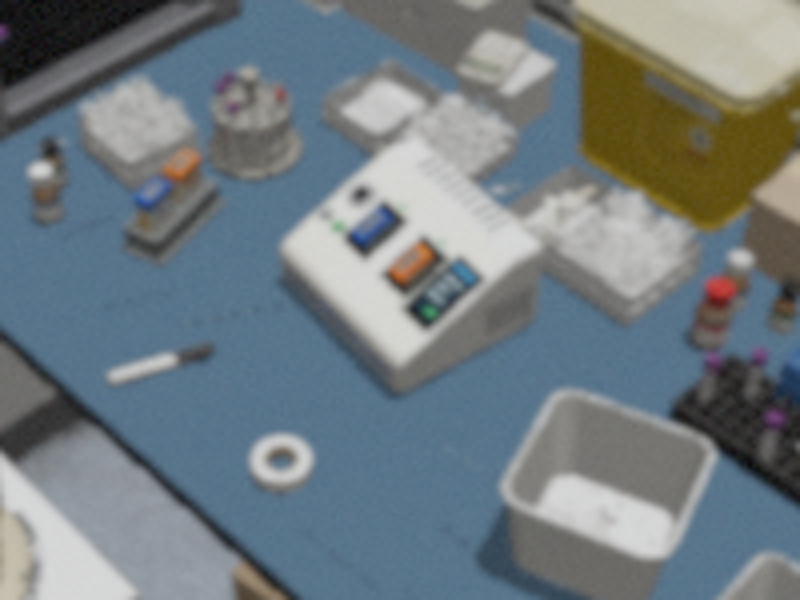

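View pics/sd1.png

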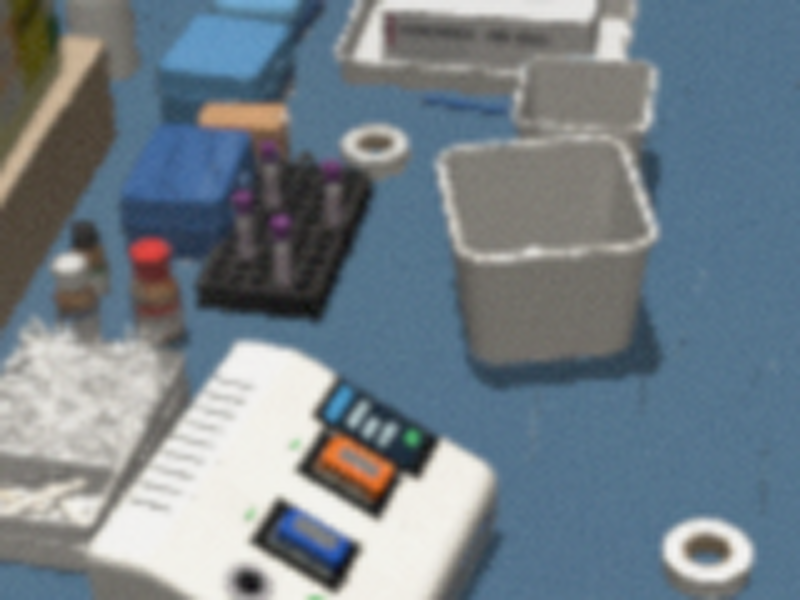

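View pics/sd2.png

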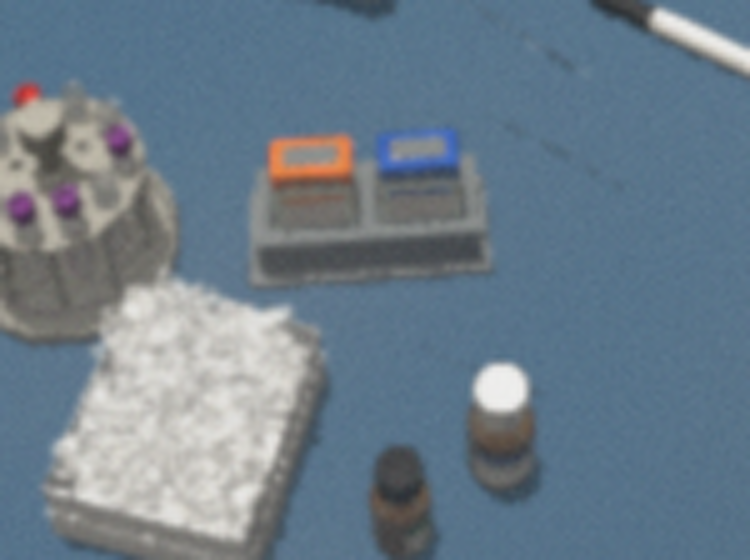

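```bash
cat >> h.py <<'E'
def blobs(d,col,box=None,amin=15):
    im=cv2.cvtColor(d["image"],cv2.COLOR_RGB2HSV)
    if col=="o": m=cv2.inRange(im,(3,120,90),(20,255,255))
    else: m=cv2.inRange(im,(108,120,50),(130,255,255))
    if box:
        k=np.zeros_like(m);k[box[1]:box[3],box[0]:box[2]]=255;m&=k
    cs,_=cv2.findContours(m,cv2.RETR_EXTERNAL,cv2.CHAIN_APPROX_NONE)
    out=[]
    for c in cs:
        h=cv2.convexHull(c)
        if cv2.contourArea(h)<amin: continue
        M=cv2.moments(h); out.append((np.array([M["m10"]/M["m00"],M["m01"]/M["m00"]]),cv2.contourArea(h),cv2.minAreaRect(c)))
    return sorted(out,key=lambda t:-t[1])
E
python3 - <<'E'
from h import *
D={n:env.get_image(n) for n in("scene","side")}
for n,bx in(("scene",(230,120,430,270)),("side",(220,140,380,372))):
    for c in "ob":
        for b in blobs(D[n],c,bx)[:5]: print(n,c,b[0].round(1),b[1])
E
```

```text
scene o [332.7 185.7] 44.0
scene o [275.  161.9] 20.0
scene b [322.7 177. ] 26.0
side o [281.5 291.5] 118.0
side o [290.8 202.7] 107.0
side b [302.9 289.8] 117.0
side b [282.4 217.6] 78.5
side b [255.5 146.5] 45.0
```

```bash
python3 - <<'E'
from h import *
D={n:env.get_image(n) for n in("scene","side")}
a,b=D["scene"],D["side"]
for nm,p,q in (("spent",(332.9,185.7),(290.8,202.7)),("rinse",(323,177),(282.4,217.6)),("fresh",(275.2,161.5),(281.8,291)),("spare",(268.5,168),(303,289.5)),
 ("bottle cap",(240.5,163.5),(320,337.5)),):
    P,e=tri(a,p,b,q); print(nm,P.round(4),e.round(4), np.hypot(P[0],P[1]).round(3), "side onz .07", onz(b,q,.072).round(4))
# tub rim corners
sc=[(230+570/4,120+395/4),(230+715/4,120+445/4),(230+655/4,120+562/4),(230+503/4,120+490/4)]
sd=[(220+440/5,110+158/5),(220+630/5,110+138/5),(220+657/5,110+238/5),(220+465/5,110+262/5)]
for p in sc: print("tub sc",onz(a,p,.112).round(3))
for p in sd: print("tub sd",onz(b,p,.112).round(3))
E
```

```text
spent [ 0.5802 -0.0968  0.1023] 0.0025 0.588 side onz .07 [ 0.5883 -0.1291  0.072 ]
rinse [ 0.5908 -0.0253  0.0993] 0.0026 0.591 side onz .07 [ 0.5982 -0.0519  0.072 ]
fresh [0.5271 0.2292 0.0747] 0.0009 0.575 side onz .07 [0.5282 0.2271 0.072 ]
spare [0.4734 0.2138 0.0754] 0.0023 0.519 side onz .07 [0.4728 0.212  0.072 ]
bottle cap [0.4043 0.3385 0.0685] 0.0016 0.527 side onz .07 [0.4032 0.3407 0.072 ]
tub sc [ 0.551 -0.341  0.112]
tub sc [ 0.601 -0.477  0.112]
tub sc [ 0.456 -0.519  0.112]
tub sc [ 0.419 -0.373  0.112]
tub sd [ 0.594 -0.461  0.112]
tub sd [ 0.447 -0.519  0.112]
tub sd [ 0.41  -0.38   0.112]
tub sd [ 0.547 -0.322  0.112]
```

```bash
cat >> h.py <<'E'
from scipy.spatial.transform import Rotation as Ro
def frame(yawdeg,tilt=25.):
    a=np.radians(yawdeg);t=np.radians(tilt)
    z=np.array([np.sin(t)*np.cos(a),np.sin(t)*np.sin(a),-np.cos(t)]); y=np.array([-np.sin(a),np.cos(a),0])
    return np.stack([np.cross(y,z),y,z],1)
def delta(P,R,s=None):
    s=s or env.observe()
    d=(np.asarray(P)-s["position"])*1000; w=Ro.from_matrix(R@s["tool_rot"].T).as_rotvec()
    print("shift mm",d.round(1),"rot",w.round(3)); return d,w
E
python3 - <<'E'
from h import *
R=frame(-8.4); delta([0.538,-.091,.193],R)
print(R)
E
```

```text
shift mm [ 317.9 -595.   -38.3] rot [-0.12  -0.421  0.261]
[[-0.89658522  0.14608303  0.41808455]
 [ 0.13239619  0.98927233 -0.06173736]
 [-0.42261826  0.         -0.90630779]]
```

Request:
{"method": "apply_moves", "body": {"plan": [{"tx": 30,"ty": -40,"tz": 0,"rx": 0,"ry": 0,"rz": 0,"jaw": -1},{"tx": 60,"ty": -85,"tz": 0,"rx": 0,"ry": -0.05,"rz": 0.03,"jaw": -1},{"tx": 80,"ty": -130,"tz": 0,"rx": -0.02,"ry": -0.1,"rz": 0.06,"jaw": -1},{"tx": 105,"ty": -175,"tz": 0,"rx": -0.04,"ry": -0.15,"rz": 0.09,"jaw": -1},{"tx": 130,"ty": -220,"tz": 0,"rx": -0.06,"ry": -0.2,"rz": 0.12,"jaw": -1},{"tx": 155,"ty": -265,"tz": 0,"rx": -0.07,"ry": -0.25,"rz": 0.15,"jaw": -1},{"tx": 180,"ty": -310,"tz": 0,"rx": -0.08,"ry": -0.3,"rz": 0.18,"jaw": -1},{"tx": 205,"ty": -355,"tz": 0,"rx": -0.1,"ry": -0.35,"rz": 0.21,"jaw": -1},{"tx": 230,"ty": -400,"tz": 0,"rx": -0.11,"ry": -0.39,"rz": 0.24,"jaw": -1},{"tx": 252,"ty": -445,"tz": 0,"rx": -0.12,"ry": -0.421,"rz": 0.261,"jaw": -1},{"tx": 275,"ty": -490,"tz": 0,"rx": -0.12,"ry": -0.421,"rz": 0.261,"jaw": -1},{"tx": 298,"ty": -535,"tz": -10,"rx": -0.12,"ry": -0.421,"rz": 0.261,"jaw": -1}]}}

```text
time_s: 1.65
position: [0.5126, -0.021, 0.2246]
tool_rot: [[-0.895, 0.146, 0.421], [0.133, 0.989, -0.062], [-0.425, 0.0, -0.905]]
ft_force: [1.0, 1.4, 0.2]
grip_width: -0.0003
```

Request:
{"method": "apply_moves", "body": {"plan": [{"tx": 20,"ty": -30,"tz": -14,"jaw": -1},{"tx": 20,"ty": -60,"tz": -28,"jaw": -1},{"tx": 20,"ty": -60,"tz": -28,"jaw": -1}]}}

```text
validation failed for argument at $.pl...
```

```bash
python3 - <<'E'
from h import *
s=env.observe();print(s["time_s"],s["position"],s["grip_width"],s["q"].round(1)); delta([0.538,-.091,.193],frame(-8.4),s)
d=env.get_image("wrist");cv2.imwrite("pics/w1.png",d["image"][:,:,::-1]);
for c in "ob":
  for b in blobs(d,c,None,60)[:5]: print(c,b)
E
```

```text
1.65 [ 0.51262985 -0.0209514   0.22456982] -0.00028867941463677003 [ -17.6    8.9   98.5    5.3   47.8 -101.8]
shift mm [ 25.4 -70.  -31.6] rot [0.    0.003 0.   ]
o (array([623.76629805,  90.64160084]), 1582.5, ((621.5, 88.5), (59.0, 35.0), 90.0))
o (array([260.03838205, 199.29701801]), 1129.0, ((259.61822509765625, 199.5460662841797), (45.70794677734375, 26.18545913696289), 88.09085083007812))
o (array([ 23.28002293, 296.16881628]), 581.5, ((26.199996948242188, 295.10003662109375), (49.64070510864258, 18.782970428466797), 26.56505012512207))
o (array([611.1523224 ,  52.44740437]), 244.0, ((611.12109375, 52.79579162597656), (32.374000549316406, 10.53337287902832), 25.463346481323242))
o (array([190.67767296, 301.86949686]), 106.0, ((190.73121643066406, 301.4971008300781), (17.41054916381836, 7.2987446784973145), 8.746161460876465))
b (array([334.32058868, 200.31770596]), 1098.5, ((334.5, 200.5), (45.0, 25.0), 90.0))
b (array([630.91073373,  31.41084259]), 765.5, ((628.0, 27.0), (54.0, 22.0), 90.0))
b (array([236.17231638,  94.77966102]), 118.0, ((234.5, 95.0), (2.0, 79.0), 90.0))
b (array([611.02807018,  25.34210526]), 95.0, ((610.9560546875, 25.49201202392578), (3.4882664680480957, 28.89000129699707), 10.30484676361084))
b (array([332.07407407,  94.88148148]), 90.0, ((330.0, 95.0), (2.0, 58.0), 90.0))
```

View pics/w1.png

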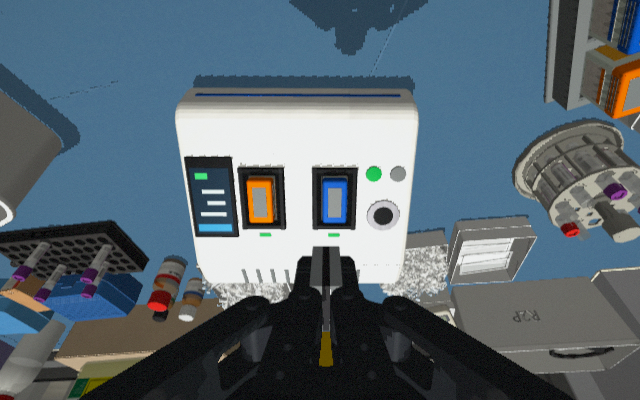

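```bash
python3 - <<'E'
from h import *
w=env.get_image("wrist");a=env.get_image("scene");b=env.get_image("side")
R=frame(-8.4)
for n,pw,ps,pq in(("spent",(259.8,199.4),(332.9,185.7),(290.8,202.7)),("rinse",(334.4,200.4),(323,177),(282.4,217.6))):
    print(n,tri(w,pw,a,ps),tri(w,pw,b,pq))
# depth by scale: plane normal = z_c
n=-R[:,2]
o,v1=ray(w,(259.8,199.4));_,v2=ray(w,(334.4,200.4))
# scale so that separation 72
k=(v1/(v1@n)-v2/(v2@n)); t=0.072/np.linalg.norm(k)
P1=o-v1/(v1@n)*t;P2=o-v2/(v2@n)*t
print(P1,P2,np.degrees(np.arctan2(-(P2-P1)[0],(P2-P1)[1])),(P2-P1)[2])
print("side cams occl:",)
crop(w,170,70,430,290,3,"w1c.png"); 
E
```

```text
spent (array([ 0.577622  , -0.09963754,  0.10549402]), np.float64(0.0025484898624953374)) (array([ 0.58100026, -0.10155382,  0.09845463]), np.float64(0.002415178354099376))
rinse (array([ 0.58826704, -0.0294042 ,  0.1048402 ]), np.float64(0.000264645360185596)) (array([ 0.59208754, -0.02880157,  0.09780281]), np.float64(0.005235284557209626))
[ 0.57846517 -0.10063316  0.10271803] [ 0.59004229 -0.02957177  0.10321795] -9.25317930172506 0.000499915041701493
side cams occl:
```

View pics/w1c.png

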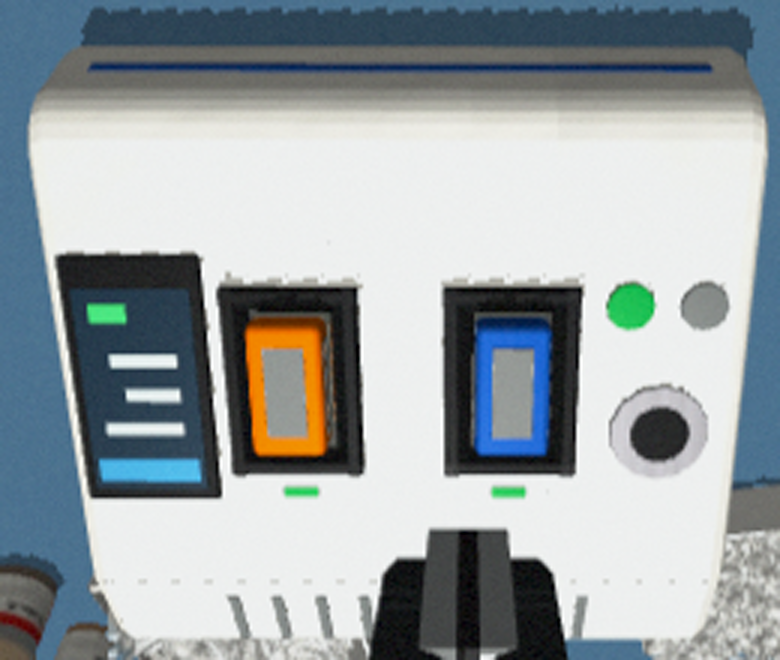

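```bash
python3 - <<'E'
from h import *
s=env.observe();print(s["time_s"],s["position"],s["qvel"].round(2)); 
w=env.get_image("wrist")
im=cv2.cvtColor(w["image"],cv2.COLOR_RGB2HSV)
cen={}
for c in "ob":
  B=blobs(w,c,(170,120,430,260),200)[0]; r=B[2]; print(c,B[0],r)
  # label: grey hole inside
  m=cv2.inRange(im,(3,120,90),(20,255,255)) if c=="o" else cv2.inRange(im,(108,120,50),(130,255,255))
  cs,hi=cv2.findContours(m[120:260,170:430],cv2.RETR_CCOMP,cv2.CHAIN_APPROX_NONE)
  for k,h in zip(cs,hi[0]):
    if h[3]>=0 and cv2.contourArea(k)>80:
      M=cv2.moments(k);cen[c]=np.array([M["m10"]/M["m00"]+170,M["m01"]/M["m00"]+120]);print("label",cen[c],cv2.minAreaRect(k)[1])
R=frame(-8.4)
for it in range(3):
  n=-R[:,2];o,v1=ray(w,cen["o"]);_,v2=ray(w,cen["b"])
  k=v1/(v1@n)-v2/(v2@n);t=.072/np.linalg.norm(k)
  P1=o-v1/(v1@n)*t;P2=o-v2/(v2@n)*t
  yaw=np.degrees(np.arctan2(-(P2-P1)[0],(P2-P1)[1]));print(P1,P2,yaw,(P2-P1)[2]);R=frame(yaw)
a=env.get_image("scene");b=env.get_image("side")
for n,pw,ps,pq in(("spent",cen["o"],(332.9,185.7),(290.8,202.7)),("rinse",cen["b"],(323,177),(282.4,217.6))):
    print(n,tri(w,pw,a,ps),tri(w,pw,b,pq))
s=env.observe();print(s["position"])
E
```

```text
1.85 [ 0.51172503 -0.01961063  0.22304237] [ 2.79 -1.38  0.94 -0.21  0.11  0.33]
o [259.15789474 202.32912861] ((258.89642333984375, 202.53175354003906), (46.04153823852539, 26.43709373474121), 86.98721313476562)
label [258.09714062 204.87230709] (30.81487464904785, 15.282681465148926)
b [333.28649886 202.45217391] ((333.5, 202.5), (45.0, 25.0), 90.0)
label [332.96441948 204.25543071] (16.75542640686035, 33.01136779785156)
[ 0.57735097 -0.09498755  0.10671634] [ 0.58744151 -0.02369842  0.10651497] -8.056348812549526 -0.00020137055098770618
[ 0.57736135 -0.0949925   0.10670542] [ 0.58731548 -0.02368394  0.10664117] -7.946699890219997 -6.425195426401631e-05
[ 0.57736436 -0.09499393  0.10670226] [ 0.58727495 -0.02367928  0.10668176] -7.911714022292575 -2.0500998774736212e-05
spent (array([ 0.58132621, -0.09685295,  0.1026239 ]), np.float64(0.00011788054223627489)) (array([ 0.57921755, -0.0956266 ,  0.10357906]), np.float64(0.0019082218150091158))
rinse (array([ 0.59333182, -0.02459788,  0.09942289]), np.float64(0.001714221367690034)) (array([ 0.58985818, -0.02335806,  0.10209723]), np.float64(0.003178704088174715))
[ 0.51135282 -0.01751809  0.22364168]
```

```bash
python3 - <<'E'
from h import *
R=frame(-8.0);P=np.array([.579,-.0955,.1045]);delta(P-.03*R[:,2],R);print(R[:,2],env.observe()["qvel"])
E
```

```text
shift mm [ 55.1 -76.2 -92. ] rot [-0.     0.     0.005]
[ 0.41850537 -0.05881709 -0.90630779] [ 0.51247311 -0.08556409 -0.03927732  0.0111771  -0.08919639 -0.11468094]
```

Request:
{"method": "apply_moves", "body": {"plan": [{"tx": 15,"ty": -38,"tz": -20,"rx": 0,"ry": 0,"rz": 0.005,"jaw": -1},{"tx": 35,"ty": -70,"tz": -50,"rx": 0,"ry": 0,"rz": 0.005,"jaw": -1},{"tx": 55,"ty": -76,"tz": -92,"rx": 0,"ry": 0,"rz": 0.005,"jaw": -1},{"tx": 55,"ty": -76,"tz": -92,"rx": 0,"ry": 0,"rz": 0.005,"jaw": -1},{"tx": 55,"ty": -76,"tz": -92,"rx": 0,"ry": 0,"rz": 0.005,"jaw": -1},{"tx": 55,"ty": -76,"tz": -92,"rx": 0,"ry": 0,"rz": 0.005,"jaw": -1},{"tx": 55,"ty": -76,"tz": -92,"rx": 0,"ry": 0,"rz": 0.005,"jaw": -1}], "grip_force": 40}}

```text
time_s: 2.7
position: [0.5665, -0.0928, 0.1339]
tool_rot: [[-0.896, 0.138, 0.422], [0.125, 0.99, -0.059], [-0.426, -0.0, -0.905]]
ft_force: [0.5, 0.2, 0.3]
grip_width: 0.0
```

```bash
python3 - <<'E'
from h import *
s=env.observe();print(s["time_s"],s["position"],s["qvel"].round(2),s["ft_force"]); 
w=env.get_image("wrist");crop(w,170,70,430,290,3,"w2c.png")
im=cv2.cvtColor(w["image"],cv2.COLOR_RGB2HSV)
cen={}
for c in "ob":
  B=blobs(w,c,None,200)[0]; print(c,B)
  m=cv2.inRange(im,(3,120,90),(20,255,255)) if c=="o" else cv2.inRange(im,(108,120,50),(130,255,255))
  cs,hi=cv2.findContours(m,cv2.RETR_CCOMP,cv2.CHAIN_APPROX_NONE)
  for k,h in zip(cs,hi[0]):
    if h[3]>=0 and cv2.contourArea(k)>80:
      M=cv2.moments(k);cen[c]=np.array([M["m10"]/M["m00"],M["m01"]/M["m00"]]);print("label",cen[c],cv2.minAreaRect(k)[1])
R=frame(-8.)
print(proj(w,s["position"]))
for it in range(3):
  n=-R[:,2];o,v1=ray(w,cen["o"]);_,v2=ray(w,cen["b"])
  k=v1/(v1@n)-v2/(v2@n);t=.072/np.linalg.norm(k)
  P1=o-v1/(v1@n)*t;P2=o-v2/(v2@n)*t
  yaw=np.degrees(np.arctan2(-(P2-P1)[0],(P2-P1)[1]));print(P1,P2,yaw,(P2-P1)[2]);R=frame(yaw)
E
```

```text
2.7 [ 0.56650981 -0.09276999  0.13392324] [-0.3   0.4   0.03 -0.03 -0.29 -0.09] [0.46020722 0.22285104 0.30081052]
o (array([324.70448475, 224.8951919 ]), 2371.0, ((324.5, 224.5), (39.0, 63.0), 0.0))
b (array([439.4941183, 228.326699 ]), 2989.5, ((440.20306396484375, 229.52389526367188), (45.509666442871094, 72.73367309570312), 6.709836959838867))
[325.5813154  260.41169229]Traceback (most recent call last):
  File "<stdin>", line 16, in <module>
KeyError: 'o'
```

View pics/w2c.png

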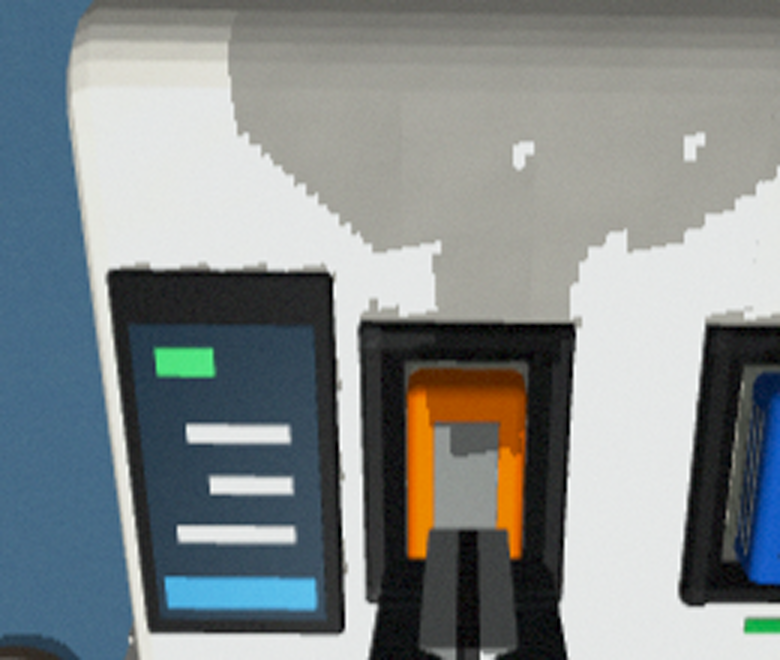

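Request:
{"method": "apply_moves", "body": {"plan": [{"tx": 4.2,"ty": -0.6,"tz": -9},{"tx": 8.4,"ty": -1.2,"tz": -18},{"tx": 10.5,"ty": -1.5,"tz": -22.6},{"tx": 10.5,"ty": -1.5,"tz": -22.6},{"tx": 10.5,"ty": -1.5,"tz": -22.6}]}}

```text
validation failed for argument at $.pl...
```

Request:
{"method": "apply_moves", "body": {"plan": [{"tx": 0.8,"ty": -0.1,"tz": -1.8},{"tx": 1.7,"ty": -0.2,"tz": -3.6},{"tx": 1.7,"ty": -0.2,"tz": -3.6}]}}

```text
validation failed for argument at $.pl...
```

Request:
{"method": "apply_moves", "body": {"plan": [{"tx": 4.2,"ty": -0.6,"tz": -9,"rx": 0,"ry": 0,"rz": 0,"jaw": -1},{"tx": 8.4,"ty": -1.2,"tz": -18,"rx": 0,"ry": 0,"rz": 0,"jaw": -1},{"tx": 10.5,"ty": -1.5,"tz": -22.6,"rx": 0,"ry": 0,"rz": 0,"jaw": -1},{"tx": 10.5,"ty": -1.5,"tz": -22.6,"rx": 0,"ry": 0,"rz": 0,"jaw": -1},{"tx": 10.5,"ty": -1.5,"tz": -22.6,"rx": 0,"ry": 0,"rz": 0,"jaw": -1}]}}

```text
time_s: 3.25
position: [0.5769, -0.0944, 0.1108]
tool_rot: [[-0.896, 0.139, 0.421], [0.125, 0.99, -0.059], [-0.425, -0.0, -0.905]]
ft_force: [-0.4, -0.1, 0.5]
grip_width: 0.0001
```

Request:
{"method": "apply_moves", "body": {"plan": [{"tx": 0.8,"ty": -0.1,"tz": -1.8,"rx": 0,"ry": 0,"rz": 0,"jaw": -1},{"tx": 1.7,"ty": -0.2,"tz": -3.6,"rx": 0,"ry": 0,"rz": 0,"jaw": -1},{"tx": 1.7,"ty": -0.2,"tz": -3.6,"rx": 0,"ry": 0,"rz": 0,"jaw": -1}]}}

```text
time_s: 3.55
position: [0.5788, -0.0947, 0.1072]
tool_rot: [[-0.896, 0.139, 0.421], [0.125, 0.99, -0.059], [-0.425, -0.0, -0.905]]
ft_force: [-0.8, 0.2, 0.5]
grip_width: -0.0001
```

Request:
{"method": "apply_moves", "body": {"plan": [{"tx": 0.9,"ty": -0.1,"tz": -2,"rx": 0,"ry": 0,"rz": 0,"jaw": -1},{"tx": 1.7,"ty": -0.2,"tz": -3.6,"rx": 0,"ry": 0,"rz": 0,"jaw": -1},{"tx": 1.7,"ty": -0.2,"tz": -3.6,"rx": 0,"ry": 0,"rz": 0,"jaw": -1}]}}

```text
time_s: 3.85
position: [0.5805, -0.0949, 0.1036]
tool_rot: [[-0.896, 0.139, 0.421], [0.125, 0.99, -0.059], [-0.426, -0.0, -0.905]]
ft_force: [-1.8, 0.1, 4.3]
grip_width: -0.0002
```

Request:
{"method": "apply_moves", "body": {"plan": [{"tx": 0.8,"ty": -0.1,"tz": -1.8,"rx": 0,"ry": 0,"rz": 0,"jaw": -1},{"tx": 1.3,"ty": -0.2,"tz": -2.7,"rx": 0,"ry": 0,"rz": 0,"jaw": -1},{"tx": 1.3,"ty": -0.2,"tz": -2.7,"rx": 0,"ry": 0,"rz": 0,"jaw": -1}]}}

```text
time_s: 4.15
position: [0.5818, -0.0951, 0.101]
tool_rot: [[-0.896, 0.139, 0.421], [0.125, 0.99, -0.059], [-0.426, -0.0, -0.905]]
ft_force: [-3.3, -0.1, 5.7]
grip_width: -0.0003
```

Request:
{"method": "apply_moves", "body": {"plan": [{"tx": 0.5,"ty": -0.1,"tz": -0.9,"rx": 0,"ry": 0,"rz": 0,"jaw": -1},{"tx": 0.9,"ty": -0.1,"tz": -1.8,"rx": 0,"ry": 0,"rz": 0,"jaw": -1},{"tx": 0.9,"ty": -0.1,"tz": -1.8,"rx": 0,"ry": 0,"rz": 0,"jaw": -1}]}}

```text
time_s: 4.45
position: [0.5826, -0.0952, 0.0999]
tool_rot: [[-0.896, 0.138, 0.422], [0.125, 0.99, -0.059], [-0.426, -0.001, -0.905]]
ft_force: [-7.6, -0.1, 11.7]
grip_width: 0.0002
```

Request:
{"method": "apply_moves", "body": {"plan": [{"tx": 0.4,"ty": 0,"tz": -0.9,"rx": 0,"ry": 0,"rz": 0,"jaw": -1},{"tx": 0.4,"ty": 0,"tz": -0.9,"rx": 0,"ry": 0,"rz": 0,"jaw": -1}]}}

```text
time_s: 4.65
position: [0.5827, -0.0951, 0.1]
tool_rot: [[-0.896, 0.138, 0.423], [0.124, 0.99, -0.06], [-0.427, -0.001, -0.904]]
ft_force: [-10.1, 1.4, 14.6]
grip_width: -0.0001
```

Request:
{"method": "apply_moves", "body": {"plan": [{"tx": -4,"ty": 0.6,"tz": 9,"rx": 0,"ry": 0,"rz": 0,"jaw": -1},{"tx": -12,"ty": 1.8,"tz": 27,"rx": 0,"ry": 0,"rz": 0,"jaw": -0.5},{"tx": -21,"ty": 3,"tz": 45,"rx": 0,"ry": 0,"rz": 0,"jaw": 0},{"tx": -29,"ty": 4.2,"tz": 63,"rx": 0,"ry": 0,"rz": 0,"jaw": 0.2},{"tx": -29,"ty": 4.2,"tz": 63,"rx": 0,"ry": 0,"rz": 0,"jaw": 0.2},{"tx": -29,"ty": 4.2,"tz": 63,"rx": 0,"ry": 0,"rz": 0,"jaw": 0.2}]}}

```text
time_s: 5.25
position: [0.5538, -0.091, 0.1628]
tool_rot: [[-0.896, 0.138, 0.423], [0.124, 0.99, -0.06], [-0.427, -0.001, -0.904]]
ft_force: [0.8, -0.7, 0.6]
grip_width: 0.0509
```

```bash
python3 - <<'E'
from h import *
s=env.observe();print(s["time_s"],s["position"],s["qvel"].round(2),s["grip_width"]); 
w=env.get_image("wrist");crop(w,170,70,430,330,3,"w3c.png");delta([0.5693,-0.0932,0.129],frame(-8.0),s)
print(proj(w,[0.5693,-0.0932,0.129]))
E
```

```text
5.25 [ 0.55377493 -0.09095352  0.16282244] [ 0.04  1.26  0.52  0.03 -0.03 -0.06] 0.05085641799378031
shift mm [ 15.5  -2.2 -33.8] rot [ 0.002  0.005 -0.001]
[325.49921783 229.82126839]
```

View pics/w3c.png

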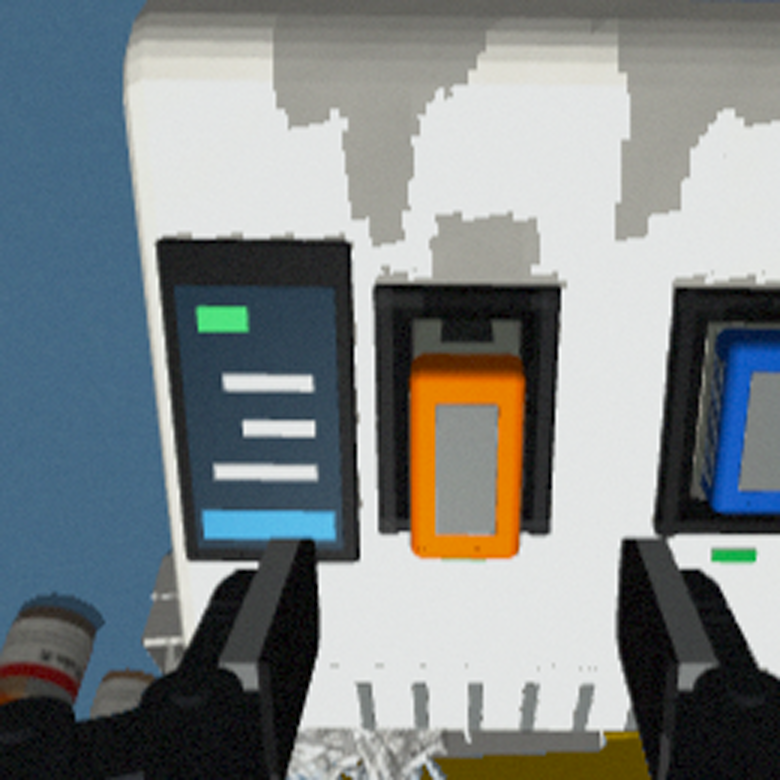

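```bash
cat >> h.py <<'E'
def label(w,c="o",box=None):
  im=cv2.cvtColor(w["image"],cv2.COLOR_RGB2HSV)
  m=cv2.inRange(im,(3,120,90),(20,255,255)) if c=="o" else cv2.inRange(im,(108,120,50),(130,255,255))
  cs,hi=cv2.findContours(m,cv2.RETR_CCOMP,cv2.CHAIN_APPROX_NONE);out=[]
  for k,h in zip(cs,hi[0]):
    if h[3]>=0 and cv2.contourArea(k)>80:
      M=cv2.moments(k);out.append((np.array([M["m10"]/M["m00"],M["m01"]/M["m00"]]),cv2.minAreaRect(k)))
  return out
def onplane(d,px,P,n):
  o,v=ray(d,px);return o+v*((np.asarray(P)-o)@n)/(v@n)
E
python3 - <<'E'
from h import *
s=env.observe();w=env.get_image("wrist");R=s["tool_rot"]
P0=np.array([0.5693,-0.0932,0.129])
for c,r in label(w):
  P=onplane(w,c,P0,R[:,2]);print(c,r,P,"tool offset mm",(R.T@(P-s["position"])*1000).round(1))
# full blob
B=blobs(w,"o",(270,180,370,270),200)[0];print(B)
P=onplane(w,B[0],P0,R[:,2]);print((R.T@(P-s["position"])*1000).round(1))
print(s["position"],s["time_s"])
E
```

```text
[324.7614258  226.74395624] ((325.0, 227.0), (44.0, 22.0), 90.0) [ 0.56680121 -0.09326718  0.12783907] tool offset mm [ 2.6 -0.5 36.8]
(array([324.90226251, 223.54377459]), 2372.0, ((325.0, 223.5), (65.0, 38.0), 90.0))
[ 4.8 -0.4 36.8]
[ 0.55368138 -0.09091304  0.16224581] 5.3
```

Request:
{"method": "apply_moves", "body": {"plan": [{"tx": 6,"ty": -1,"tz": -15,"rx": 0,"ry": 0,"rz": 0,"jaw": 0.2},{"tx": 15,"ty": -2.4,"tz": -36,"rx": 0,"ry": 0,"rz": 0,"jaw": 0.2},{"tx": 21,"ty": -3.4,"tz": -51,"rx": 0,"ry": 0,"rz": 0,"jaw": 0.2},{"tx": 24.8,"ty": -3.9,"tz": -60,"rx": 0,"ry": 0,"rz": 0,"jaw": 0.2},{"tx": 24.8,"ty": -3.9,"tz": -60,"rx": 0,"ry": 0,"rz": 0,"jaw": 0.2},{"tx": 24.8,"ty": -3.9,"tz": -60,"rx": 0,"ry": 0,"rz": 0,"jaw": 0.2}]}}

```text
time_s: 5.95
position: [0.5785, -0.0947, 0.102]
tool_rot: [[-0.896, 0.138, 0.421], [0.125, 0.99, -0.059], [-0.425, -0.001, -0.905]]
ft_force: [-0.6, 0.1, -0.1]
grip_width: 0.0514
```

```bash
python3 - <<'E'
from h import *
s=env.observe();print(s["time_s"],s["position"],s["qvel"].round(2),s["ft_force"],s["grip_width"]); 
w=env.get_image("wrist");crop(w,170,70,430,330,3,"w4c.png")
for c,r in label(w): print(c,r)
E
```

```text
5.95 [ 0.57850391 -0.09474853  0.10199363] [ 0.05 -1.09 -0.18  0.02  0.07 -0.03] [-0.60462239  0.09340854 -0.06799534] 0.05140628225101696
[325.30097087 294.2492834 ] ((326.0, 294.5), (59.0, 32.0), 90.0)
```

View pics/w4c.png

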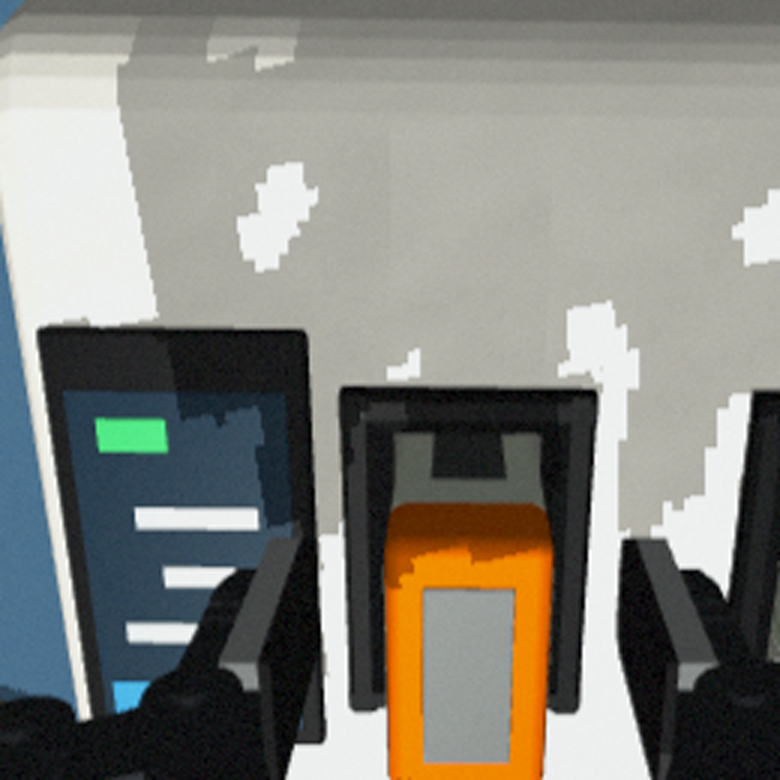

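Request:
{"method": "apply_moves", "body": {"plan": [{"tx": 0,"ty": 0,"tz": 0,"rx": 0,"ry": 0,"rz": 0,"jaw": -1},{"tx": 0,"ty": 0,"tz": 0,"rx": 0,"ry": 0,"rz": 0,"jaw": -1},{"tx": 0,"ty": 0,"tz": 0,"rx": 0,"ry": 0,"rz": 0,"jaw": -1},{"tx": 0,"ty": 0,"tz": 0,"rx": 0,"ry": 0,"rz": 0,"jaw": -1},{"tx": 0,"ty": 0,"tz": 0,"rx": 0,"ry": 0,"rz": 0,"jaw": -1}], "grip_force": 50}}

```text
time_s: 6.5
position: [0.5788, -0.0949, 0.1029]
tool_rot: [[-0.896, 0.138, 0.423], [0.124, 0.99, -0.06], [-0.427, -0.001, -0.904]]
ft_force: [-0.2, 0.1, 3.1]
grip_width: 0.0233
```

```bash
python3 - <<'E'
from h import *
s=env.observe();print(s["time_s"],s["position"],s["tool_rot"],s["qvel"].round(2),s["ft_force"],s["grip_width"]); 
w=env.get_image("wrist");crop(w,170,170,430,400,3,"w5c.png")
for c,r in label(w): print(c,r)
E
```

```text
6.5 [ 0.5788089  -0.09488678  0.10290607] [[-8.95609915e-01  1.38083421e-01  4.22866231e-01]
 [ 1.24442353e-01  9.90420117e-01 -5.98505886e-02]
 [-4.27079596e-01 -9.80311662e-04 -9.04213502e-01]] [ 0.04  0.08 -0.02 -0.04 -0.09  0.  ] [-0.20030916  0.13935828  3.09985034] 0.023272677260396994
[325.41022749 291.58234631] ((325.9999694824219, 291.4999694824219), (31.999996185302734, 58.99999237060547), 0.0)
```

View pics/w5c.png

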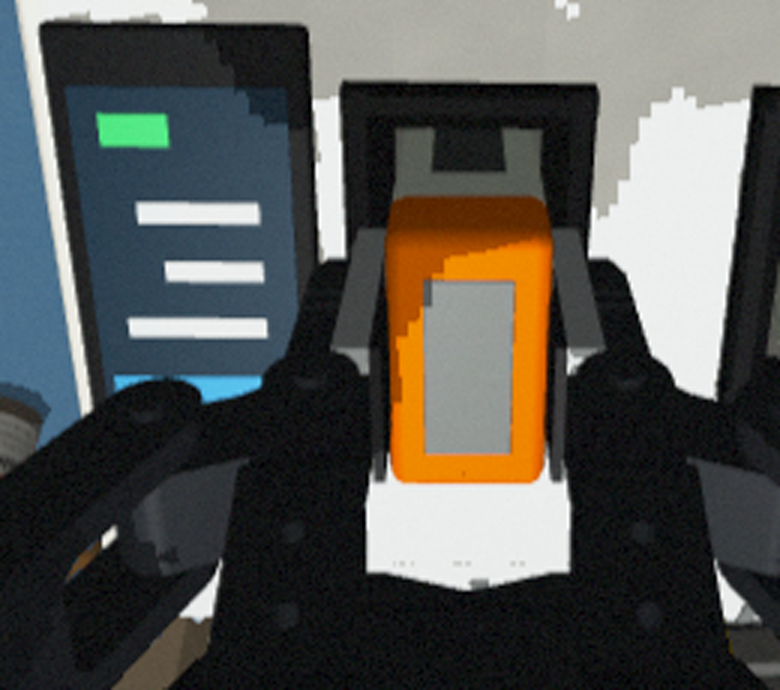

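Request:
{"method": "apply_moves", "body": {"plan": [{"tx": -4.2,"ty": 0.6,"tz": 9,"rx": 0,"ry": 0,"rz": 0,"jaw": -1},{"tx": -12.7,"ty": 1.8,"tz": 27,"rx": 0,"ry": 0,"rz": 0,"jaw": -1},{"tx": -25.4,"ty": 3.6,"tz": 54.2,"rx": 0,"ry": 0,"rz": 0,"jaw": -1},{"tx": -34,"ty": 4.8,"tz": 72.3,"rx": 0,"ry": 0,"rz": 0,"jaw": -1},{"tx": -34,"ty": 4.8,"tz": 100,"rx": 0,"ry": 0,"rz": 0,"jaw": -1}]}}

```text
time_s: 7.05
position: [0.5426, -0.0894, 0.2027]
tool_rot: [[-0.897, 0.138, 0.419], [0.125, 0.99, -0.059], [-0.423, -0.0, -0.906]]
ft_force: [0.2, 0.5, -1.2]
grip_width: 0.0233
```

```bash
python3 - <<'E'
from h import *
s=env.observe();print(s["time_s"],s["position"],s["ft_force"],s["grip_width"]); 
w=env.get_image("wrist");cv2.imwrite("pics/w6.png",w["image"][:,:,::-1])
for c,r in label(w): print(c,r)
delta([.503,-.424,.2],frame(-8,0))
a=env.get_image("scene");crop(a,230,120,430,270,4,"sc6.png")
E
```

```text
7.05 [ 0.54263712 -0.08936959  0.20269991] [ 0.15294816  0.46757108 -1.17080111] 0.02330328079854903
[325.5        291.73926093] ((326.0, 292.5), (59.0, 32.0), 90.0)
shift mm [ -42.1 -333.7   -8.3] rot [ 0.065  0.442 -0.002]
```

View pics/sc6.png

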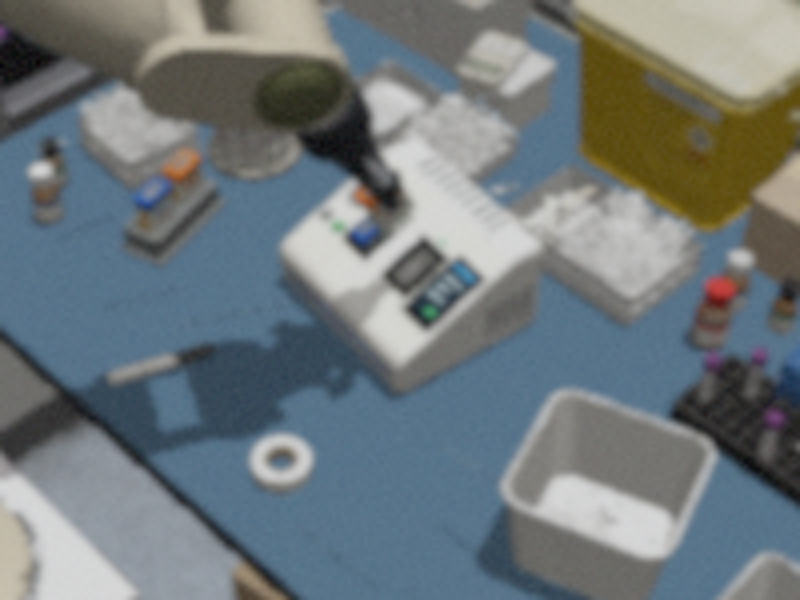

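View pics/w6.png

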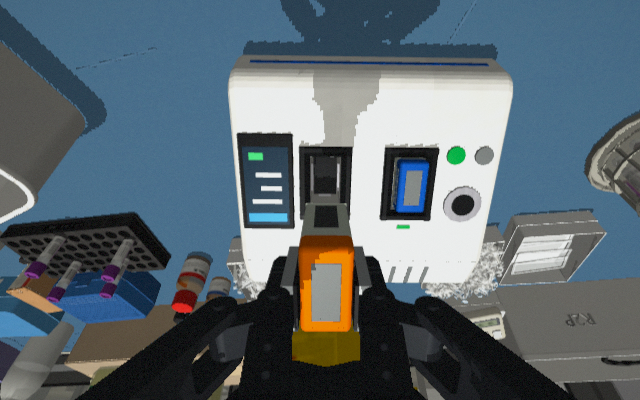

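Request:
{"method": "apply_moves", "body": {"plan": [{"tx": -5,"ty": -42,"tz": 5,"rx": 0.02,"ry": 0.12,"rz": 0,"jaw": -1},{"tx": -10,"ty": -84,"tz": 5,"rx": 0.04,"ry": 0.24,"rz": 0,"jaw": -1},{"tx": -15,"ty": -128,"tz": 5,"rx": 0.055,"ry": 0.36,"rz": 0,"jaw": -1},{"tx": -22,"ty": -174,"tz": 5,"rx": 0.065,"ry": 0.442,"rz": 0,"jaw": -1},{"tx": -28,"ty": -220,"tz": 5,"rx": 0.065,"ry": 0.442,"rz": 0,"jaw": -1},{"tx": -34,"ty": -266,"tz": 5,"rx": 0.065,"ry": 0.442,"rz": 0,"jaw": -1},{"tx": -39,"ty": -308,"tz": 5,"rx": 0.065,"ry": 0.442,"rz": 0,"jaw": -1},{"tx": -42,"ty": -334,"tz": 5,"rx": 0.065,"ry": 0.442,"rz": 0,"jaw": -1},{"tx": -42,"ty": -334,"tz": 0,"rx": 0.065,"ry": 0.442,"rz": 0,"jaw": -1},{"tx": -42,"ty": -334,"tz": 0,"rx": 0.065,"ry": 0.442,"rz": 0,"jaw": -1}]}}

```text
time_s: 8.15
position: [0.5027, -0.4239, 0.2046]
tool_rot: [[-0.99, 0.138, -0.002], [0.138, 0.99, 0.004], [0.003, 0.003, -1.0]]
ft_force: [-0.4, 0.4, -0.6]
grip_width: 0.0231
```

```bash
python3 - <<'E'
from h import *
s=env.observe();print(s["time_s"],s["position"],s["ft_force"],s["grip_width"]); 
w=env.get_image("wrist");cv2.imwrite("pics/w7.png",w["image"][:,:,::-1])
delta([.503,-.424,.07],frame(-8,0))
print(proj(w,[.503,-.424,0]))
E
```

```text
8.15 [ 0.50266395 -0.42388507  0.20464607] [-0.39622389  0.39916892 -0.57337752] 0.02312836809574297
shift mm [-1.000e-01 -7.000e-01 -1.355e+02] rot [-0.003 -0.002 -0.002]
[324.91476688 169.21449627]
```

View pics/w7.png

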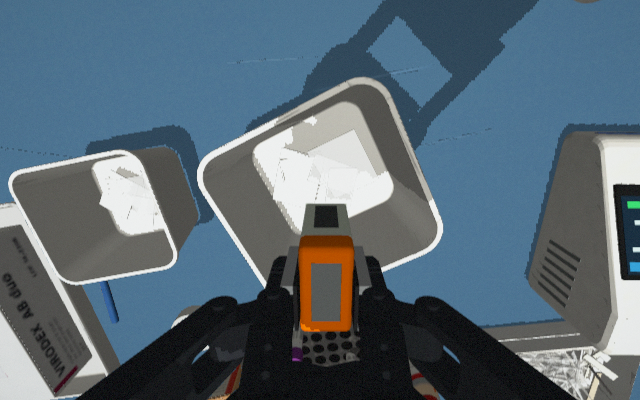

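Request:
{"method": "apply_moves", "body": {"plan": [{"tx": 0,"ty": 0,"tz": -40,"rx": 0,"ry": 0,"rz": 0,"jaw": -1},{"tx": 0,"ty": 0,"tz": -80,"rx": 0,"ry": 0,"rz": 0,"jaw": -1},{"tx": 0,"ty": 0,"tz": -115,"rx": 0,"ry": 0,"rz": 0,"jaw": -1},{"tx": 0,"ty": 0,"tz": -138,"rx": 0,"ry": 0,"rz": 0,"jaw": -1},{"tx": 0,"ty": 0,"tz": -138,"rx": 0,"ry": 0,"rz": 0,"jaw": -1},{"tx": 0,"ty": 0,"tz": -138,"rx": 0,"ry": 0,"rz": 0,"jaw": 0.2},{"tx": 0,"ty": 0,"tz": -138,"rx": 0,"ry": 0,"rz": 0,"jaw": 0.2},{"tx": 0,"ty": 0,"tz": -138,"rx": 0,"ry": 0,"rz": 0,"jaw": 0.2},{"tx": 0,"ty": 0,"tz": -138,"rx": 0,"ry": 0,"rz": 0,"jaw": 0.2},{"tx": 0,"ty": 0,"tz": -110,"rx": 0,"ry": 0,"rz": 0,"jaw": 0.2},{"tx": 0,"ty": 0,"tz": -70,"rx": 0,"ry": 0,"rz": 0,"jaw": 0.2},{"tx": 0,"ty": 0,"tz": -20,"rx": 0,"ry": 0,"rz": 0,"jaw": 0.2}]}}

```text
time_s: 9.4
position: [0.5026, -0.4227, 0.1859]
tool_rot: [[-0.991, 0.137, -0.004], [0.137, 0.991, 0.005], [0.004, 0.005, -1.0]]
ft_force: [0.7, -1.3, 0.1]
grip_width: 0.0514
```

```bash
python3 - <<'E'
from h import *
s=env.observe();print(s["time_s"],s["position"],s["ft_force"],s["grip_width"]); 
w=env.get_image("wrist");cv2.imwrite("pics/w8.png",w["image"][:,:,::-1])
delta([.527,.229,.2],frame(16,0))
E
```

```text
9.4 [ 0.50256149 -0.42274089  0.18590864] [ 0.69827445 -1.28214298  0.12844188] 0.051382086861310114
shift mm [ 22.4 654.    3.3] rot [0.006 0.008 0.417]
```

View pics/w8.png

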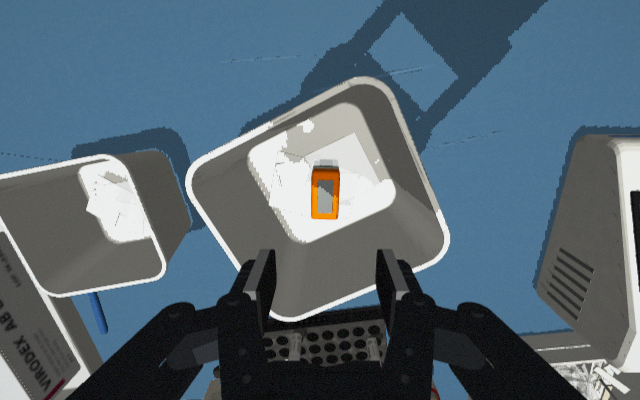

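Request:
{"method": "apply_moves", "body": {"plan": [{"tx": 0,"ty": 20,"tz": 15,"rx": 0,"ry": 0,"rz": 0,"jaw": 0.2},{"tx": 0,"ty": 65,"tz": 25,"rx": 0,"ry": 0,"rz": 0.05,"jaw": 0.2},{"tx": 0,"ty": 113,"tz": 30,"rx": 0,"ry": 0,"rz": 0.1,"jaw": 0.2},{"tx": 0,"ty": 162,"tz": 30,"rx": 0,"ry": 0,"rz": 0.15,"jaw": 0.2},{"tx": 0,"ty": 211,"tz": 30,"rx": 0,"ry": 0,"rz": 0.2,"jaw": 0.2},{"tx": 0,"ty": 260,"tz": 30,"rx": 0,"ry": 0,"rz": 0.25,"jaw": 0.2},{"tx": 2,"ty": 309,"tz": 30,"rx": 0,"ry": 0,"rz": 0.3,"jaw": 0.2},{"tx": 5,"ty": 358,"tz": 30,"rx": 0,"ry": 0,"rz": 0.35,"jaw": 0.2},{"tx": 8,"ty": 407,"tz": 30,"rx": 0,"ry": 0,"rz": 0.38,"jaw": 0.2},{"tx": 12,"ty": 456,"tz": 30,"rx": 0,"ry": 0,"rz": 0.41,"jaw": 0.2},{"tx": 16,"ty": 505,"tz": 30,"rx": 0,"ry": 0,"rz": 0.417,"jaw": 0.2},{"tx": 20,"ty": 554,"tz": 30,"rx": 0,"ry": 0,"rz": 0.417,"jaw": 0.2}]}}

```text
time_s: 10.65
position: [0.5244, 0.131, 0.2272]
tool_rot: [[-0.961, -0.276, 0.011], [-0.276, 0.961, -0.004], [-0.009, -0.007, -1.0]]
ft_force: [1.0, -0.7, 0.0]
grip_width: 0.0512
```

```bash
python3 - <<'E'
from h import *
s=env.observe();print(s["time_s"],s["position"])
delta([.527,.229,.19],frame(16,0))
E
```

```text
10.65 [0.52444021 0.13099934 0.22723067]
shift mm [  2.6  98.  -37.2] rot [ 0.004  0.011 -0.   ]
```

Request:
{"method": "apply_moves", "body": {"plan": [{"tx": 1,"ty": 45,"tz": -10,"rx": 0,"ry": 0,"rz": 0,"jaw": 0.2},{"tx": 2.6,"ty": 85,"tz": -30,"rx": 0.004,"ry": 0.011,"rz": 0,"jaw": 0.2},{"tx": 2.6,"ty": 98,"tz": -37,"rx": 0.004,"ry": 0.011,"rz": 0,"jaw": 0.2},{"tx": 2.6,"ty": 98,"tz": -37,"rx": 0.004,"ry": 0.011,"rz": 0,"jaw": 0.2},{"tx": 2.6,"ty": 98,"tz": -37,"rx": 0.004,"ry": 0.011,"rz": 0,"jaw": 0.2},{"tx": 2.6,"ty": 98,"tz": -37,"rx": 0.004,"ry": 0.011,"rz": 0,"jaw": 0.2}]}}

```text
time_s: 11.25
position: [0.5276, 0.2275, 0.1912]
tool_rot: [[-0.962, -0.274, 0.002], [-0.274, 0.962, -0.0], [-0.001, -0.0, -1.0]]
ft_force: [-0.5, -0.4, 0.1]
grip_width: 0.0516
```

```bash
python3 - <<'E'
from h import *
s=env.observe();print(s["time_s"],s["position"],s["qvel"].round(2))
w=env.get_image("wrist");cv2.imwrite("pics/w9.png",w["image"][:,:,::-1])
R=s["tool_rot"]
for c in "ob":
  for p,r in label(w,c):
    P=onz(w,p,.078);print(c,p,r,P,"tool",(R.T@(P-s["position"])*1000).round(1))
E
```

```text
11.25 [0.52761741 0.22752347 0.19124857] [-0.01 -0.09  0.12  0.17 -0.12  0.24]
o [328.84225621 193.58859146] ((329.0, 194.0), (34.0, 16.0), 90.0) [0.52727482 0.23031055 0.078     ] tool [ -0.3   2.8 113.2]
b [329.77521614 125.96757925] ((329.9358825683594, 127.46240234375), (19.889183044433594, 46.03114700317383), 3.8140745162963867) [0.47185299 0.21507791 0.078     ] tool [ 57.2   3.4 113.2]
```

View pics/w9.png

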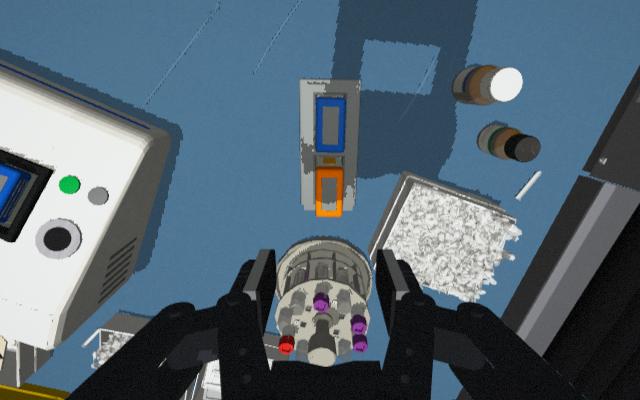

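```bash
python3 - <<'E'
from h import *
w=env.get_image("wrist");b=env.get_image("side");s=env.observe();R=s["tool_rot"]
for p,q in (((321,301),(220+120/5,260+140/5)),((359,325),(220+67/5,260+205/5)),((288,344),(220+28/5,260+95/5)),((322,350),(229,282))):
  P,e=tri(w,p,b,q);print(P,e,(R.T@(P-s["position"])*1000).round(1))
E
```

```text
[0.62426993 0.25084071 0.09391585] 0.0004771697985006405 [-99.3  -4.5  97.2]
[0.63928446 0.2932227  0.09375643] 0.0029297614675378465 [-125.4   32.1   97.3]
[0.68188185 0.23302839 0.09452928] 0.0012131401926614676 [-149.8  -37.4   96.6]
[0.65690634 0.25973027 0.12045869] 0.00458842901686227 [-133.2   -4.9   70.6]
```

Request:
{"method": "apply_moves", "body": {"plan": [{"tx": -0.8,"ty": 2.7,"tz": -40,"rx": 0,"ry": 0,"rz": 0,"jaw": 0.2},{"tx": -0.8,"ty": 2.7,"tz": -80,"rx": 0,"ry": 0,"rz": 0,"jaw": 0.2},{"tx": -0.8,"ty": 2.7,"tz": -110,"rx": 0,"ry": 0,"rz": 0,"jaw": 0.2},{"tx": -0.8,"ty": 2.7,"tz": -130,"rx": 0,"ry": 0,"rz": 0,"jaw": 0.2},{"tx": -0.8,"ty": 2.7,"tz": -141,"rx": 0,"ry": 0,"rz": 0,"jaw": 0.2},{"tx": -0.8,"ty": 2.7,"tz": -141,"rx": 0,"ry": 0,"rz": 0,"jaw": 0.2},{"tx": -0.8,"ty": 2.7,"tz": -141,"rx": 0,"ry": 0,"rz": 0,"jaw": 0.2}]}}

```text
time_s: 12.1
position: [0.5273, 0.2305, 0.051]
tool_rot: [[-0.962, -0.274, 0.003], [-0.274, 0.962, 0.0], [-0.003, -0.0, -1.0]]
ft_force: [0.5, -0.6, 0.7]
grip_width: 0.0511
```

```bash
python3 - <<'E'
from h import *
s=env.observe();print(s["time_s"],s["position"],s["qvel"].round(2),s["ft_force"])
w=env.get_image("wrist");cv2.imwrite("pics/w10.png",w["image"][:,:,::-1])
for p,r in label(w): print(p,r)
E
```

```text
12.1 [0.52729138 0.2305286  0.05096954] [ 0.17 -0.64 -0.34 -0.03 -0.04 -0.02] [ 0.47454597 -0.63575182  0.70339343]
[325.12055524 291.78769728] ((325.5, 292.5), (59.0, 31.0), 90.0)
```

View pics/w10.png

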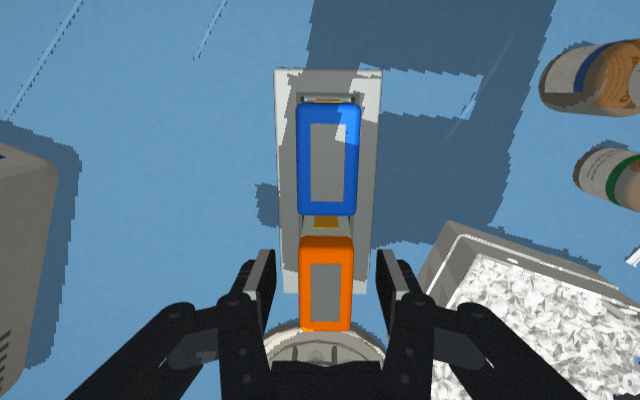

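Request:
{"method": "apply_moves", "body": {"plan": [{"tx": 0,"ty": 0,"tz": 0,"rx": 0,"ry": 0,"rz": 0,"jaw": -1},{"tx": 0,"ty": 0,"tz": 0,"rx": 0,"ry": 0,"rz": 0,"jaw": -1},{"tx": 0,"ty": 0,"tz": 0,"rx": 0,"ry": 0,"rz": 0,"jaw": -1},{"tx": 0,"ty": 0,"tz": 0,"rx": 0,"ry": 0,"rz": 0,"jaw": -1},{"tx": 0,"ty": 0,"tz": 0,"rx": 0,"ry": 0,"rz": 0,"jaw": -1},{"tx": 0,"ty": 0,"tz": 15,"rx": 0,"ry": 0,"rz": 0,"jaw": -1},{"tx": 0,"ty": 0,"tz": 40,"rx": 0,"ry": 0,"rz": 0,"jaw": -1},{"tx": 0,"ty": 0,"tz": 80,"rx": 0,"ry": 0,"rz": 0,"jaw": -1},{"tx": 0,"ty": 0,"tz": 125,"rx": 0,"ry": 0,"rz": 0,"jaw": -1},{"tx": 0,"ty": 0,"tz": 165,"rx": 0,"ry": 0,"rz": 0,"jaw": -1},{"tx": 0,"ty": 0,"tz": 165,"rx": 0,"ry": 0,"rz": 0,"jaw": -1}], "grip_force": 50}}

```text
time_s: 13.25
position: [0.5291, 0.2311, 0.2222]
tool_rot: [[-0.962, -0.274, 0.014], [-0.274, 0.962, 0.003], [-0.014, -0.001, -1.0]]
ft_force: [0.8, 1.5, -0.7]
grip_width: 0.0234
```

```bash
python3 - <<'E'
from h import *
s=env.observe();print(s["time_s"],s["position"],s["qvel"].round(2),s["ft_force"],s["grip_width"])
w=env.get_image("wrist");cv2.imwrite("pics/w11.png",w["image"][:,:,::-1])
for p,r in label(w): print(p,r)
# target: spent gripped pose backed off 75 along z
R=np.array([[-.8956,.1381,.4229],[.1244,.9904,-.0599],[-.4271,-.001,-.9042]])
T=np.array([.5788,-.0949,.1029]);print(T-.070*R[:,2]);delta(T-.070*R[:,2],R,s)
E
```

```text
13.25 [0.52913393 0.23111368 0.2221899 ] [-0.12  3.58  6.82  0.04 -4.75  0.04] [ 0.78652413  1.45413824 -0.67589601] 0.023397162136303315
[325.64943193 288.67128827] ((325.5, 289.5), (59.0, 31.0), 90.0)
[ 0.549197 -0.090707  0.166194]
shift mm [  20.1 -321.8  -56. ] rot [ 0.03  -0.429 -0.41 ]
```

View pics/w11.png

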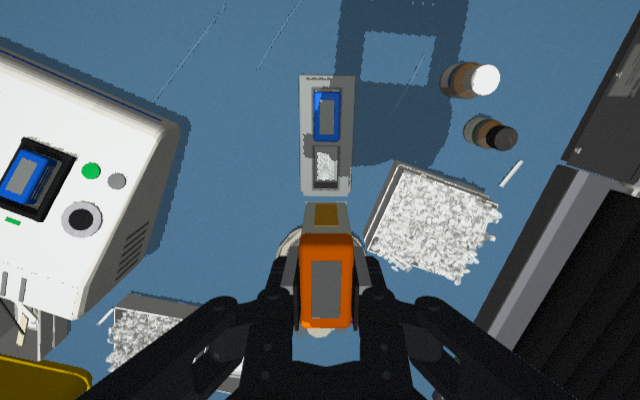

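Request:
{"method": "apply_moves", "body": {"plan": [{"tx": 0,"ty": -30,"tz": 0,"rx": 0,"ry": -0.04,"rz": -0.05,"jaw": -1},{"tx": 0,"ty": -75,"tz": 0,"rx": 0,"ry": -0.1,"rz": -0.1,"jaw": -1},{"tx": 0,"ty": -120,"tz": 0,"rx": 0.01,"ry": -0.17,"rz": -0.16,"jaw": -1},{"tx": 0,"ty": -165,"tz": 0,"rx": 0.015,"ry": -0.24,"rz": -0.22,"jaw": -1},{"tx": 0,"ty": -210,"tz": 0,"rx": 0.02,"ry": -0.31,"rz": -0.29,"jaw": -1},{"tx": 2,"ty": -250,"tz": -5,"rx": 0.025,"ry": -0.37,"rz": -0.35,"jaw": -1},{"tx": 3,"ty": -285,"tz": -10,"rx": 0.03,"ry": -0.42,"rz": -0.4,"jaw": -1},{"tx": 3.5,"ty": -310,"tz": -18,"rx": 0.03,"ry": -0.429,"rz": -0.41,"jaw": -1},{"tx": 3.5,"ty": -319.5,"tz": -20,"rx": 0.03,"ry": -0.429,"rz": -0.41,"jaw": -1},{"tx": 3.5,"ty": -319.5,"tz": -20,"rx": 0.03,"ry": -0.429,"rz": -0.41,"jaw": -1},{"tx": 3.5,"ty": -319.5,"tz": -20,"rx": 0.03,"ry": -0.429,"rz": -0.41,"jaw": -1},{"tx": 3.5,"ty": -319.5,"tz": -20,"rx": 0.03,"ry": -0.429,"rz": -0.41,"jaw": -1}]}}

```text
time_s: 14.5
position: [0.5316, -0.0875, 0.1989]
tool_rot: [[-0.898, 0.137, 0.418], [0.124, 0.991, -0.058], [-0.422, -0.001, -0.907]]
ft_force: [-0.3, 0.1, 0.3]
grip_width: 0.023
```

```bash
cat >> h.py <<'E'
RT=np.array([[-.8956,.1381,.4229],[.1244,.9904,-.0599],[-.4271,-.001,-.9042]])
T=np.array([.5788,-.0949,.1029])
E
python3 - <<'E'
from h import *
s=env.observe();print(s["time_s"],s["position"],s["qvel"].round(2),s["ft_force"],s["grip_width"])
w=env.get_image("wrist");cv2.imwrite("pics/w12.png",w["image"][:,:,::-1])
for p,r in label(w): print(p,r)
for k in(50,40,0): delta(T-k*.001*RT[:,2],RT,s)
E
```

```text
14.5 [ 0.53164407 -0.0874832   0.19894387] [ 0.08 -0.14 -0.13  0.17 -0.19 -0.27] [-0.26270186  0.05549658  0.33056431] 0.022996841745710157
[325.50318956 288.66914215] ((325.5, 289.5), (31.0, 59.0), 0.0)
shift mm [ 26.   -4.4 -50.8] rot [-0.001 -0.005 -0.001]
shift mm [ 30.2  -5.  -59.9] rot [-0.001 -0.005 -0.001]
shift mm [ 47.2  -7.4 -96. ] rot [-0.001 -0.005 -0.001]
```

View pics/w12.png

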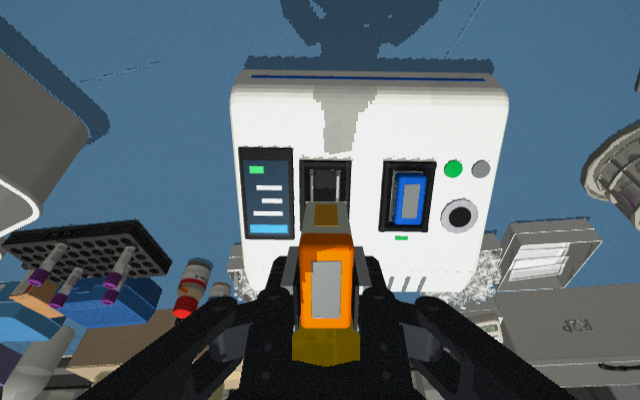

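Request:
{"method": "apply_moves", "body": {"plan": [{"tx": 9,"ty": -1.6,"tz": -17,"rx": 0,"ry": 0,"rz": 0,"jaw": -1},{"tx": 18,"ty": -3,"tz": -35,"rx": 0,"ry": 0,"rz": 0,"jaw": -1},{"tx": 26,"ty": -4.4,"tz": -51,"rx": 0,"ry": 0,"rz": 0,"jaw": -1},{"tx": 26,"ty": -4.4,"tz": -51,"rx": 0,"ry": 0,"rz": 0,"jaw": -1},{"tx": 26,"ty": -4.4,"tz": -51,"rx": 0,"ry": 0,"rz": 0,"jaw": -1},{"tx": 26,"ty": -4.4,"tz": -51,"rx": 0,"ry": 0,"rz": 0,"jaw": -1}]}}

```text
time_s: 15.15
position: [0.5578, -0.0916, 0.1491]
tool_rot: [[-0.898, 0.136, 0.419], [0.123, 0.991, -0.059], [-0.424, -0.001, -0.906]]
ft_force: [-0.1, 0.4, -0.0]
grip_width: 0.0233
```

```bash
python3 - <<'E'
from h import *
s=env.observe();print(s["time_s"],s["position"],s["tool_rot"],s["ft_force"])
w=env.get_image("wrist");crop(w,200,100,450,350,3,"w13.png")
for k in(30,20,10,0): delta(T-k*.001*RT[:,2],frame(-8,25),s)
E
```

```text
15.15 [ 0.55777016 -0.09163745  0.14906266] [[-0.89751842  0.13610578  0.41944714]
 [ 0.12286224  0.99069377 -0.0585724 ]
 [-0.42351571 -0.00103559 -0.90588817]] [-0.11546055  0.42582078 -0.04310199]
shift mm [  8.3  -1.5 -19. ] rot [ 0.001  0.001 -0.003]
shift mm [ 12.6  -2.1 -28.1] rot [ 0.001  0.001 -0.003]
shift mm [ 16.8  -2.7 -37.1] rot [ 0.001  0.001 -0.003]
shift mm [ 21.   -3.3 -46.2] rot [ 0.001  0.001 -0.003]
```

View pics/w13.png

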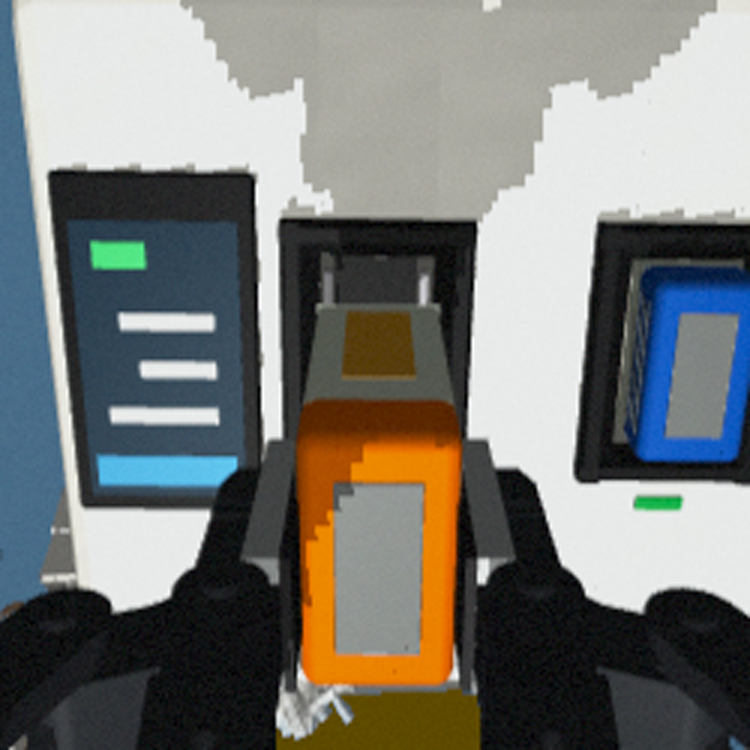

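Request:
{"method": "apply_moves", "body": {"plan": [{"tx": 4.2,"ty": -0.9,"tz": -10,"rx": 0,"ry": 0,"rz": -0.003,"jaw": -1},{"tx": 8.3,"ty": -1.5,"tz": -19,"rx": 0,"ry": 0,"rz": -0.003,"jaw": -1},{"tx": 12.6,"ty": -2.1,"tz": -28.1,"rx": 0,"ry": 0,"rz": -0.003,"jaw": -1},{"tx": 12.6,"ty": -2.1,"tz": -28.1,"rx": 0,"ry": 0,"rz": -0.003,"jaw": -1}]}}

```text
time_s: 15.6
position: [0.5707, -0.0939, 0.1196]
tool_rot: [[-0.898, 0.139, 0.418], [0.126, 0.99, -0.06], [-0.423, -0.001, -0.906]]
ft_force: [0.6, 0.3, -0.9]
grip_width: 0.0229
```

Request:
{"method": "apply_moves", "body": {"plan": [{"tx": 2.7,"ty": -0.3,"tz": -5.6,"rx": 0,"ry": 0,"rz": 0,"jaw": -1},{"tx": 5,"ty": -0.6,"tz": -10.6,"rx": 0,"ry": 0,"rz": 0,"jaw": -1},{"tx": 6.3,"ty": -0.8,"tz": -13.6,"rx": 0,"ry": 0,"rz": 0,"jaw": -1},{"tx": 6.3,"ty": -0.8,"tz": -13.6,"rx": 0,"ry": 0,"rz": 0,"jaw": -1}]}}

```text
time_s: 16.0
position: [0.5777, -0.0951, 0.106]
tool_rot: [[-0.897, 0.14, 0.419], [0.126, 0.99, -0.06], [-0.424, -0.001, -0.906]]
ft_force: [5.2, -1.1, -2.0]
grip_width: 0.023
```

```bash
python3 - <<'E'
from h import *
s=env.observe();print(s["time_s"],s["position"],s["ft_force"],s["wrist_torque"])
print((RT.T@(s["position"]-T)*1000).round(1))
w=env.get_image("wrist");crop(w,200,100,450,350,3,"w14.png");print(label(w))
E
```

```text
16.0 [ 0.57765206 -0.09505804  0.10599418] [ 5.24398396 -1.10554853 -1.95803814] [-0.16007073 -0.74897627 -0.0046162 ]
[-0.3 -0.3 -3.3]
[(array([325.50714286, 288.6112381 ]), ((325.5, 289.5), (59.0, 31.0), 90.0)), (array([328.09770115, 216.54789272]), ((327.0, 217.0), (16.0, 10.0), -0.0))]
```

View pics/w14.png

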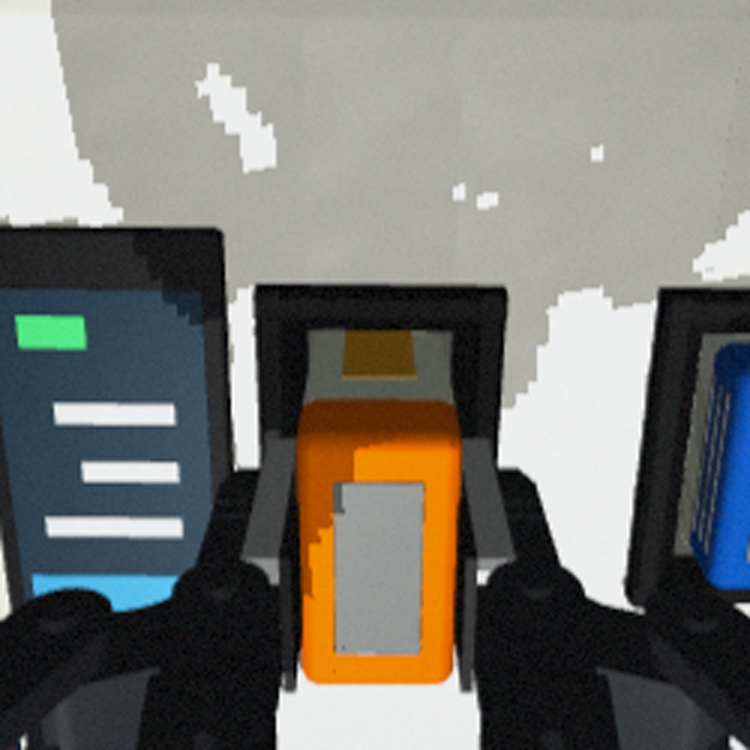

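Request:
{"method": "apply_moves", "body": {"plan": [{"tx": 0.6,"ty": -0.1,"tz": 0.3,"rx": 0,"ry": 0,"rz": 0,"jaw": -1},{"tx": 0.6,"ty": -0.1,"tz": 0.3,"rx": 0,"ry": 0,"rz": 0,"jaw": 0.2},{"tx": 0.6,"ty": -0.1,"tz": 0.3,"rx": 0,"ry": 0,"rz": 0,"jaw": 0.2},{"tx": 0.6,"ty": -0.1,"tz": 0.3,"rx": 0,"ry": 0,"rz": 0,"jaw": 0.2},{"tx": 0.6,"ty": -0.1,"tz": 0.3,"rx": 0,"ry": 0,"rz": 0,"jaw": 0.2},{"tx": -7,"ty": 1,"tz": 18,"rx": 0,"ry": 0,"rz": 0,"jaw": 0.2},{"tx": -15,"ty": 2.1,"tz": 36,"rx": 0,"ry": 0,"rz": 0,"jaw": 0.2},{"tx": -24,"ty": 3.4,"tz": 54,"rx": 0,"ry": 0,"rz": 0,"jaw": 0.2},{"tx": -24,"ty": 3.4,"tz": 54,"rx": 0,"ry": 0,"rz": 0,"jaw": -1},{"tx": -24,"ty": 3.4,"tz": 54,"rx": 0,"ry": 0,"rz": 0,"jaw": -1},{"tx": -24,"ty": 3.4,"tz": 54,"rx": 0,"ry": 0,"rz": 0,"jaw": -1},{"tx": -24,"ty": 3.4,"tz": 54,"rx": 0,"ry": 0,"rz": 0,"jaw": -1}]}}

```text
time_s: 17.25
position: [0.5535, -0.0916, 0.1592]
tool_rot: [[-0.898, 0.14, 0.418], [0.126, 0.99, -0.059], [-0.422, -0.001, -0.906]]
ft_force: [-0.2, -1.2, -0.3]
grip_width: 0.0002
```

```bash
python3 - <<'E'
from h import *
s=env.observe();print(s["time_s"],s["position"],s["ft_force"],s["grip_width"])
R=s["tool_rot"]
S=np.array([.5827,-.0951,.1000]) # stop
print("to stop, tool frame",(R.T@(S-s["position"])*1000).round(1))
w=env.get_image("wrist");crop(w,200,100,450,350,3,"w15.png")
for p,r in label(w):
  P=onplane(w,p,[0.5693,-0.0932,0.129],R[:,2]);print(p,r,(R.T@(P-s["position"])*1000).round(1))
E
```

```text
17.25 [ 0.55354856 -0.09156403  0.15916955] [-0.21353956 -1.21871321 -0.29469327] 0.00015977255359728382
to stop, tool frame [-1.6  0.6 66. ]
```

View pics/w15.png

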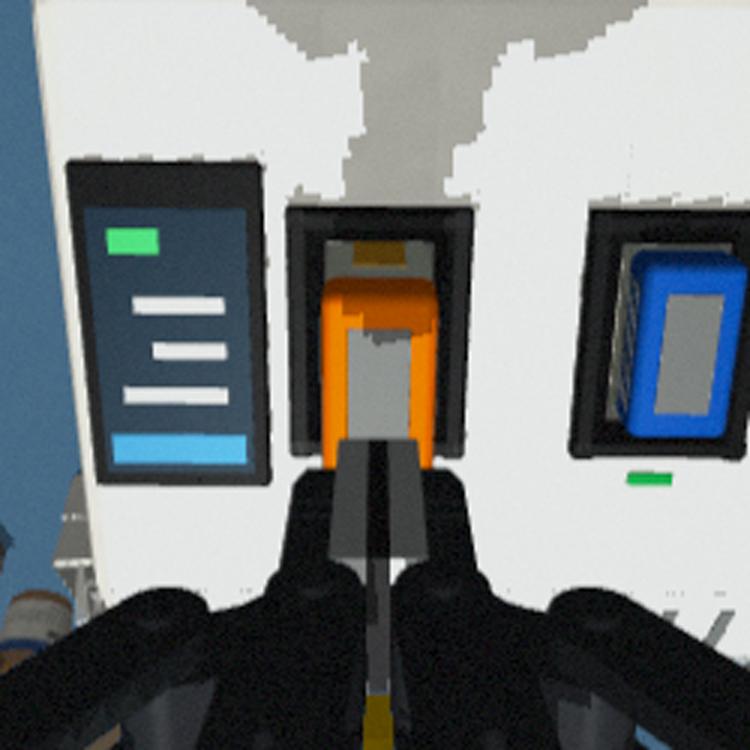

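Request:
{"method": "apply_moves", "body": {"plan": [{"tx": 6.3,"ty": -0.9,"tz": -13.6,"rx": 0,"ry": 0,"rz": 0,"jaw": -1},{"tx": 11.7,"ty": -1.6,"tz": -25.4,"rx": 0,"ry": 0,"rz": 0,"jaw": -1},{"tx": 14.2,"ty": -2,"tz": -30.8,"rx": 0,"ry": 0,"rz": 0,"jaw": -1},{"tx": 16.7,"ty": -2.4,"tz": -36.2,"rx": 0,"ry": 0,"rz": 0,"jaw": -1},{"tx": 18.4,"ty": -2.6,"tz": -39.9,"rx": 0,"ry": 0,"rz": 0,"jaw": -1},{"tx": 18.4,"ty": -2.6,"tz": -39.9,"rx": 0,"ry": 0,"rz": 0,"jaw": -1}]}}

```text
time_s: 17.9
position: [0.5719, -0.0941, 0.119]
tool_rot: [[-0.898, 0.14, 0.418], [0.126, 0.99, -0.059], [-0.422, -0.0, -0.907]]
ft_force: [-2.5, 0.6, 3.0]
grip_width: -0.0001
```

```bash
python3 - <<'E'
from h import *
s=env.observe();print(s["time_s"],s["position"],s["ft_force"],s["wrist_torque"])
R=s["tool_rot"]
S=np.array([.5827,-.0951,.1000]) # stop
print("to stop, tool frame",(R.T@(S-s["position"])*1000).round(1))
w=env.get_image("wrist");crop(w,200,100,450,350,3,"w16.png")
E
```

```text
17.9 [ 0.57190101 -0.09412322  0.11903936] [-2.46219379  0.6289193   2.99495784] [-0.02740286  0.47597802 -0.040363  ]
to stop, tool frame [-1.8  0.5 21.8]
```

View pics/w16.png

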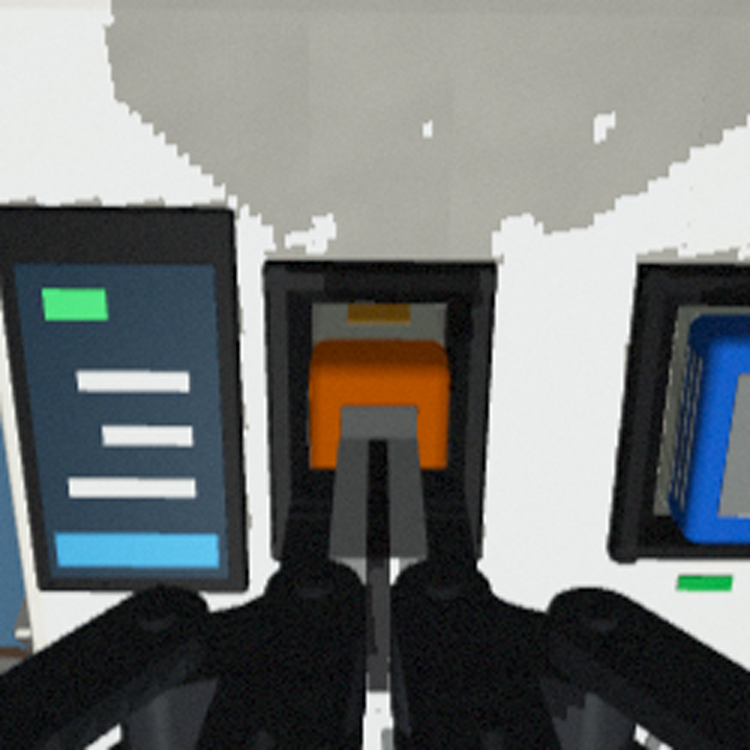

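Request:
{"method": "apply_moves", "body": {"plan": [{"tx": 2.1,"ty": -0.3,"tz": -4.5,"rx": 0,"ry": 0,"rz": 0,"jaw": -1},{"tx": 4.2,"ty": -0.6,"tz": -9,"rx": 0,"ry": 0,"rz": 0,"jaw": -1},{"tx": 5.9,"ty": -0.8,"tz": -12.7,"rx": 0,"ry": 0,"rz": 0,"jaw": -1},{"tx": 7.1,"ty": -1,"tz": -15.4,"rx": 0,"ry": 0,"rz": 0,"jaw": -1},{"tx": 7.1,"ty": -1,"tz": -15.4,"rx": 0,"ry": 0,"rz": 0,"jaw": -1}]}}

```text
time_s: 18.45
position: [0.579, -0.0951, 0.1036]
tool_rot: [[-0.898, 0.14, 0.418], [0.126, 0.99, -0.059], [-0.422, -0.0, -0.907]]
ft_force: [-3.4, -0.3, 4.5]
grip_width: -0.0002
```

Request:
{"method": "apply_moves", "body": {"plan": [{"tx": 0.6,"ty": -0.1,"tz": -1.4,"rx": 0,"ry": 0,"rz": 0,"jaw": -1},{"tx": 1.3,"ty": -0.2,"tz": -2.7,"rx": 0,"ry": 0,"rz": 0,"jaw": -1},{"tx": 1.3,"ty": -0.2,"tz": -2.7,"rx": 0,"ry": 0,"rz": 0,"jaw": -1}]}}

```text
time_s: 18.75
position: [0.5803, -0.0953, 0.1008]
tool_rot: [[-0.898, 0.14, 0.418], [0.127, 0.99, -0.059], [-0.422, -0.0, -0.907]]
ft_force: [-4.6, 0.8, 5.4]
grip_width: 0.0002
```

```bash
python3 - <<'E'
from h import *
s=env.observe();print(s["time_s"],s["position"],s["ft_force"],s["wrist_torque"])
R=s["tool_rot"]
S=np.array([.5827,-.0951,.1000]) # stop
print("to stop, tool frame",(R.T@(S-s["position"])*1000).round(1))
E
```

```text
18.75 [ 0.58032782 -0.0952932   0.10082126] [-4.60362776  0.76604809  5.38321139] [0.10504086 0.52464933 0.01141207]
to stop, tool frame [-1.8  0.5  1.7]
```

Request:
{"method": "apply_moves", "body": {"plan": [{"tx": 0.4,"ty": -0.1,"tz": -0.9,"rx": 0,"ry": 0,"rz": 0,"jaw": -1},{"tx": 0.8,"ty": -0.1,"tz": -1.8,"rx": 0,"ry": 0,"rz": 0,"jaw": -1},{"tx": 0.8,"ty": -0.1,"tz": -1.8,"rx": 0,"ry": 0,"rz": 0,"jaw": -1}]}}

```text
time_s: 19.05
position: [0.5811, -0.0954, 0.0994]
tool_rot: [[-0.898, 0.14, 0.418], [0.126, 0.99, -0.059], [-0.422, -0.0, -0.906]]
ft_force: [-6.1, 1.6, 7.5]
grip_width: -0.0003
```

Request:
{"method": "apply_moves", "body": {"plan": [{"tx": 0.4,"ty": 0,"tz": -0.9,"rx": 0,"ry": 0,"rz": 0,"jaw": -1},{"tx": 0.4,"ty": 0,"tz": -0.9,"rx": 0,"ry": 0,"rz": 0,"jaw": -1}]}}

```text
time_s: 19.25
position: [0.5814, -0.0953, 0.0994]
tool_rot: [[-0.897, 0.139, 0.419], [0.126, 0.99, -0.06], [-0.423, -0.001, -0.906]]
ft_force: [-10.9, 2.2, 12.9]
grip_width: 0.0002
```

Request:
{"method": "apply_moves", "body": {"plan": [{"tx": -1.7,"ty": 0.2,"tz": 3.6,"rx": 0,"ry": 0,"rz": 0,"jaw": -1},{"tx": -4.2,"ty": 0.6,"tz": 9,"rx": 0,"ry": 0,"rz": 0,"jaw": -1},{"tx": -12,"ty": 1.8,"tz": 27,"rx": 0,"ry": 0,"rz": 0,"jaw": -1},{"tx": -21,"ty": 3,"tz": 45,"rx": 0,"ry": 0,"rz": 0,"jaw": -1},{"tx": -29,"ty": 4.2,"tz": 63,"rx": 0,"ry": 0,"rz": 0,"jaw": -1},{"tx": -37,"ty": 5,"tz": 85,"rx": 0,"ry": 0,"rz": 0,"jaw": -1},{"tx": -45,"ty": 5,"tz": 110,"rx": 0,"ry": 0,"rz": 0,"jaw": -1},{"tx": -45,"ty": 5,"tz": 110,"rx": 0,"ry": 0,"rz": 0,"jaw": -1},{"tx": -45,"ty": 5,"tz": 110,"rx": 0,"ry": 0,"rz": 0,"jaw": -1}]}}

```text
time_s: 20.15
position: [0.5364, -0.0904, 0.2095]
tool_rot: [[-0.897, 0.139, 0.42], [0.126, 0.99, -0.06], [-0.424, -0.001, -0.906]]
ft_force: [-0.4, -0.1, 0.5]
grip_width: -0.0
```

```bash
python3 - <<'E'
from h import *
s=env.observe();print(s["time_s"],s["position"],s["qvel"].round(1),s["ft_force"])
w=env.get_image("wrist");crop(w,200,70,450,320,3,"w17.png")
n=s["tool_rot"][:,2];L={c:label(w,c)[0] for c in "ob"}
for c in "ob": print(c,L[c])
P=onplane(w,L["o"][0],[.5798,-.0947,.1063],n);Q=onplane(w,L["b"][0],[.5798,-.0947,.1063],n)
print(P,Q,(s["tool_rot"].T@(Q-P)*1000).round(1))
b=env.get_image("side");crop(b,220,110,380,230,5,"sd17.png")
b=env.get_image("scene");crop(b,230,120,430,270,4,"sc17.png")
E
```

```text
20.15 [ 0.53644465 -0.09037689  0.20953655] [ 0.1  1.5  1.   0.1 -0.  -0.1] [-0.35125871 -0.06842409  0.4720616 ]
o (array([327. , 186.5]), ((327.0, 186.5), (35.0, 16.0), 90.0))
b (array([411.59667542, 187.35287256]), ((410.7865905761719, 187.42074584960938), (18.883792877197266, 36.663272857666016), 6.340191841125488))
[ 0.57791686 -0.09508887  0.10545348] [ 0.58870982 -0.02335768  0.10569813] [-0.8 72.5 -0. ]
```

View pics/w17.png

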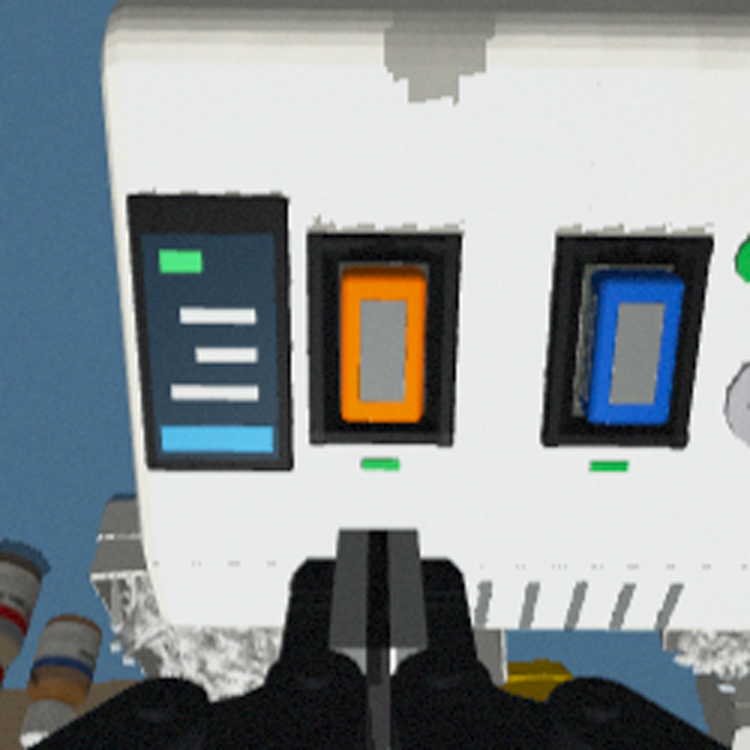

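View pics/sc17.png

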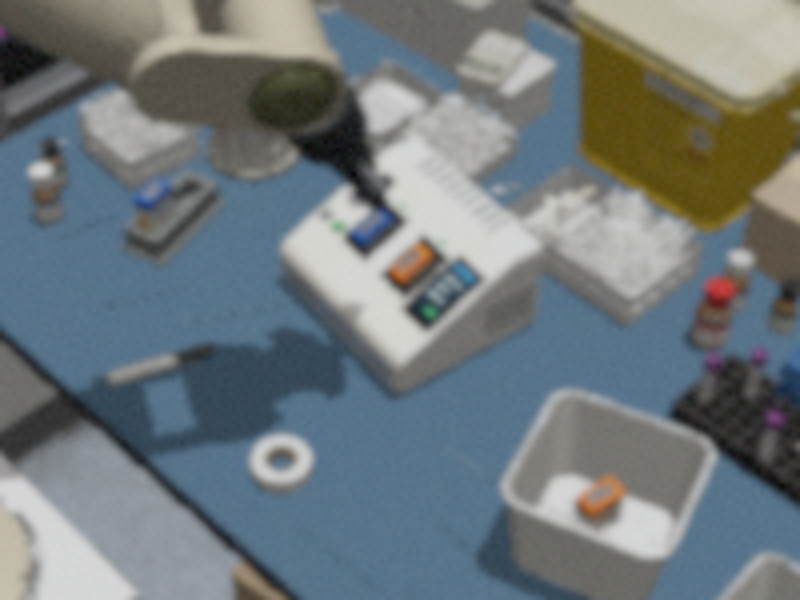

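```bash
python3 -c "
from rig import env
print(env.close_job())"
```

```text
the job is handed in; nothing more can be done
None
```

The cartridge change is finished and handed in after about 20 s of the 64 s allowed. No verdict came back, so the results below are from my own camera and force checks.

- **Spent cartridge:** I pressed it to its stop in the right bay and it popped up. I pulled it out and put it down in the centre of the larger white tub. The last scene picture shows it standing upright on the tub floor, not lying on its side.
- **Fresh cartridge:** I took it from the stand and slid it into the right bay, released it and pressed it home with shut fingers. It met the same stop as the spent one, within about 1 mm. There was a light side force of about 5 N on the bay wall during the slide-in, which I eased before letting go.

**Last checks:**
- **Fresh head:** it sits at latched height next to the blue one. The two label centres measure 72.5 mm apart sideways (72 expected) and 0.8 mm apart along the slope. I had no direct reading of the catches, so "latched" is judged from the picture and the force.
- **Bystanders:** the rinse cartridge, the spare rinse cartridge and the bottle look undisturbed.
- **Gripper:** it was clear of everything, with the force reading close to zero.

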